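# Set out the bearing inspection station

## Task

Set out the bearing inspection station: on the long plate with three dark squares, put the steel spacer block on the middle square, between the stand magnifier on the left square and the taller spare lens barrel on the right square (left and right as the robot sees them), each standing as it stands now and in the middle of its square. Lay the ball bearing, which now lies on the round rest, flat and centred on top of the spacer block, and then put the black shaft collar flat in the middle of the emptied round rest. Leave the small blue-and-clear parts box where it is.

Things in the scene. Friction and masses are not known exactly. Their poses are not given: they have to be found in the camera images.
- bay_plate: Long flat aluminium plate fixed to the worktop, 70 (its x) x 195 (its y) x 8 mm high, with three dark square inlays in a row, level with its top. Origin: centre of its underside. Its x axis points roughly away from the robot and its y axis to the robot's left (turned by at most 0.3 rad), z up. Middles of the squares: left at y = +65 mm, middle at y = 0, right at y = -65 mm, all at x = 0; the top is 8 mm above the origin.
- round_rest: Low round aluminium rest fixed to the worktop, 66 mm across, 10 mm high, flat top with a dark round inlay, no rim. Origin: centre of its underside, z up. The bearing lies on it at the start. Fixed near by: a vice (x 0.445 to 0.505, y 0.035 to 0.21 m, 53 mm high) and a control box (x 0.42 to 0.58, y -0.07 to -0.32 m, 88 mm high).
- magnifier_mid (a point): Stand magnifier: short black barrel with a glass top, 37 mm across, 40 mm high, standing upright on the worktop. The point is its centre, half-way up (20 mm above its foot). Its own z axis points up.
- lens_mid (a point): Spare lens barrel: taller black stepped barrel, 38 mm across at its widest, 58 mm high, standing upright on the worktop. The point is its centre, half-way up (29 mm above its foot). Its own z axis points up.
- block_mid (a point): Spacer block: ground steel block, 20 (its x) x 50 (its y) x 25 mm high, with two small holes in its top, lying on the worktop. Grip it across its 20 mm width (along its x). The point is its centre, half-way up (12.5 mm above its foot). Its own z axis points up.
- bearing_mid (a point): Ball bearing: bright steel ring 26 mm across, 8 mm high, lying flat on the middle of the round rest. The point is its centre, half-way up (4 mm above its underside). Its own z axis points up.
- collar_mid (a point): Shaft collar: black ring 26 mm across, 10 mm high, with a screw in its side, lying flat on the worktop. The point is its centre, half-way up (5 mm above its underside). Its own z axis points up.
- parts_box_mid (a point): Small parts box, blue below with a clear, labelled lid, 38 (its x) x 59 (its y) x 20 mm high, loose on the worktop at the right foot of the tall machine; it is to stay where it is. The point is its centre, half-way up. Its own z axis points up. The machine is over 0.4 m high and stands at x > 0.65 m, y 0.01 to 0.26 m: do not swing the arm through it.
Mind the look-alikes: they are no part of the job. What is shaped like the part that bears block_mid but green or turquoise is not meant.

How it is judged:
By the outcome, as a careful person would: the job done as asked, in the order asked, and still so for the second after the job is handed in, with the robot touching nothing.
It also fails if it takes over 133 s, if anything falls off the work surface, if the arm or the gripper's body presses on something with over 40 N, if the wrist force passes 120 N, or if a joint passes its speed limit or range.

## Robot

A 6-joint arm with a two-finger parallel gripper is mounted at the origin on a cart in front of the work surface, level with it; the furniture and walls round the work are solid. World frame = base frame: x ahead of the robot, y to its left, z up, the work surface at z = 0. Lengths are in mm, angles in rad, forces in N, time in s.
With the tool pointing down it reaches from about 275 to 1000 mm from the base axis. Payload 8.4 kg.
Tool frame: the origin (TCP) lies at the very end of the fingers, on their centre line; the grasp point (between the pads) lies 19 mm behind it; z points along the fingers, x is the direction in which the jaws open and shut, and the axes are right-handed (so a half turn about z gives the same grasp; the last joint's range is limited). The gripper opens to 85 mm and grips with 20 to 120 N. Pads are 22 mm wide; open, the fingers measure 114 mm over their backs; the gripper's body (76 mm by 85 mm) begins 54 mm behind the grasp point. The pads swing forward as they close: fully open they stand 13 mm farther back than shut.
Start: joints at [1.314, 0.353, 1.633, -0, 1.155, -0.002], TCP at [157.531, 604.824, 231.281] pointing down, gripper open.
Joint ranges: [-2.63, 2.63], [-0.92, 2.1], [0.06, 2.66], [-1.3, 4.44], [0, 2.69], [-3.02, 3.02]. Speed limits (rad/s): [2.22, 2.22, 2.79, 3.14, 3.14, 3.14].

## Interface

Orientations are given as [roll, pitch, yaw] about the fixed x, y, z axes, in that order (R = Rz(yaw) Ry(pitch) Rx(roll)).
In Python, from rig import r gives the robot as it stands.
- The arm moves only by the tool arm_command, never from a script. Its argument "targets" is a list of rows, each a list of 6 numbers: the shift along the tool's x, y, z in m, then the turn, a rotation vector about the tool's x, y, z in rad. A call has 1 to 20 rows; each row shifts and turns the commanded pose from where the row before left it, along the tool's axes as they then stand; what a row does not reach is not made up. A row lasts 1/12 s, in which the tool goes at most 41.7 mm and 7.16 degrees, less where a joint would pass 70% of its speed; a pose out of reach is approached as far as the arm can. A call is refused whole if a number of a shift passes 0.0417 or a number of a turn 0.125, either way. A call with a gripper value outside its range is refused whole. "fingers" is the finger opening in m, from 0 to 0.0854, set as the call begins (left out, the last holds). The fingers move at their own pace and stop on an object; "squeeze" is the grip in N (left out, the last holds). Time passes only in rows, so rows that do not move let the fingers close. It gives the time, the measured TCP pose, the force and the opening at its end, in the units of the state.
- r.sense(): the state, without advancing time (a new reading comes with each control period).
- r.grab_frame(name): name is "scene" or "top" or "wrist"; returns a dict with "image" (480x640x3 uint8, blue, green, red), "fx", "fy", "cx", "cy" (pixels), "xyz" and "orientation" of the camera in the world. Camera axes: x right, y down, z forward; pixel columns grow to the right and rows downward; lengths in mm; the calibration is good to about 2 mm. A picture is of the moment at which its call begins. There is no depth.
- r.sign_off(): hands the job in, once; it reports no verdict.
The state is a dict: "clock": time; "qpos": joint angles; "qvel": joint speeds; "joint_efforts": joint torques, N m; "eef_pos": TCP position; "tcp_rot": TCP orientation; "contact_force": force on the tool from outside, world axes, zero at the start; "wrist_torque": the same for the moment, N m; "opening": opening from 0.0 (shut) to 1.0 (fully open).
Only numpy, scipy, OpenCV 4.12 (cv2) and the standard library are available. Lean on these libraries where they do the work, as an engineer would, in place of code of your own. Each camera call takes 0.05 s, during which the arm holds its last target.

## Working session

There is one attempt and no reset: what is moved stays moved. The work goes in short steps, Python scripts to look and compute and a tool call to move; the robot and the scene stay as the last step left them, time stands still between calls to the robot, and variables do not carry over. Pictures are saved under pics/ and viewed, and the job is handed in when it is done.

Besides the shell and the picture viewer there is one more tool, called as name([rows], argument=value, ...), one row to a line, values as JSON. arm_command: Moves the arm, as the interface text tells. Its arguments: {"type":"object","properties":{"targets":{"type":"array"},"fingers":{"type":"number"},"squeeze":{"type":"number"}},"required":["targets"]}

```bash
ls; mkdir -p pics; python3 - <<'E'
from rig import r
import cv2
print(r.sense())
for n in ["scene","top","wrist"]:
    f=r.grab_frame(n); cv2.imwrite(f"pics/{n}0.png",f["image"]); print(n,{k:v for k,v in f.items() if k!="image"})
E
```

```text
pics
{'clock': 0.0, 'qpos': array([ 1.31361795e+00,  3.53638943e-01,  1.63416656e+00, -2.77150014e-05,
        1.15523305e+00, -2.38858130e-03]), 'qvel': array([ 2.50111157e-04, -1.39307733e-03,  4.62385703e-04,  2.21597866e-04,
        1.34719860e-03,  4.34125121e-05]), 'joint_efforts': array([-1.30407298e-03, -6.05268574e+01, -3.42049563e+01, -1.50485653e-05,
        9.74100869e-03, -1.02722464e-05]), 'eef_pos': array([157.39897411, 604.33265681, 230.553578  ]), 'tcp_rot': array([3.14157077e+00, 1.44595257e-03, 1.31601772e+00]), 'contact_force': array([ 0.96814714,  0.16881987, -0.37061418]), 'wrist_torque': array([ 0.01514905,  0.04257254, -0.00564983]), 'opening': 1.0002229413059274}
scene {'fx': 543.9006706237773, 'fy': 543.9006706237773, 'cx': 324.85500234124896, 'cy': 227.5147580052928, 'xyz': array([-267.84801994, -463.40693186,  776.7005157 ]), 'orientation': array([-2.18553012, -0.00728858, -0.93799241])}
top {'fx': 546.8247016977267, 'fy': 546.8247016977267, 'cx': 311.37263215874253, 'cy': 239.19216277024654, 'xyz': array([ 453.17451351,  143.49624958, 1602.34813253]), 'orientation': array([-3.09154131, -0.01901248, -1.55782922])}
wrist {'fx': 365.8291263924382, 'fy': 365.8291263924382, 'cx': 322.7215998325315, 'cy': 238.01216338695073, 'xyz': array([ 75.6303642 , 625.97191755, 373.95456352]), 'orientation': array([2.81064851e+00, 1.30867150e-03, 1.31641447e+00])}
```

View pics/scene0.png

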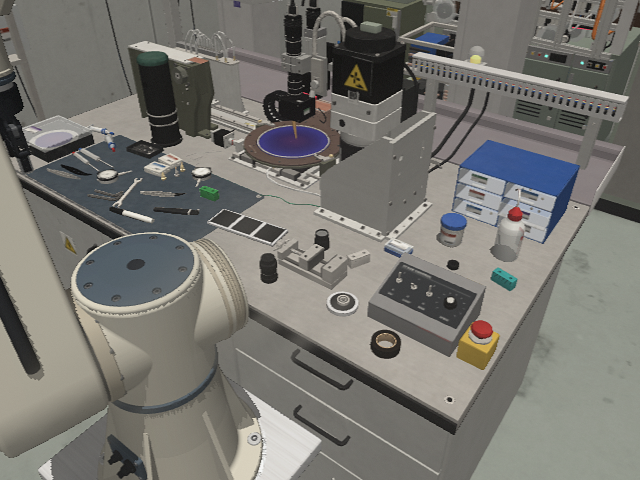

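View pics/top0.png

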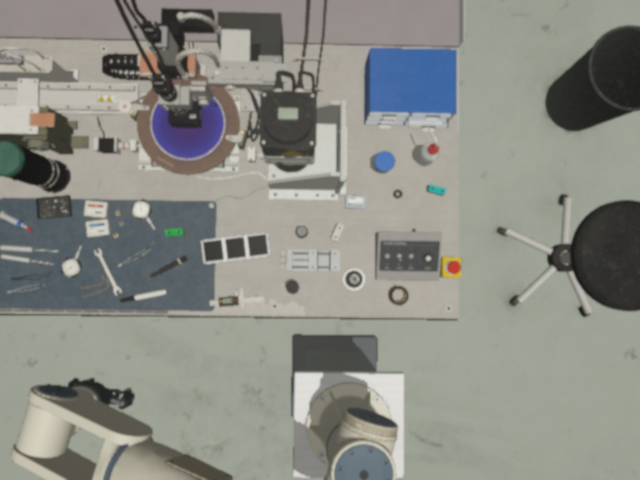

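View pics/wrist0.png

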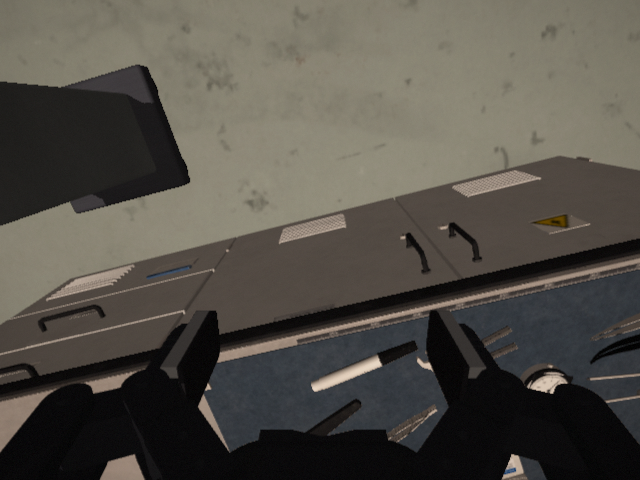

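```bash
cat > h.py <<'E'
import numpy as np, cv2
from scipy.spatial.transform import Rotation as Ro
from rig import r
def RM(o): return Ro.from_euler('xyz',o).as_matrix()
def ray(f,u,v,z):
    d=RM(f["orientation"])@np.array([(u-f["cx"])/f["fx"],(v-f["cy"])/f["fy"],1.])
    p=np.array(f["xyz"]); return p+d*(z-p[2])/d[2]
def proj(f,P):
    c=(np.atleast_2d(P)-f["xyz"])@RM(f["orientation"])
    return np.c_[c[:,0]/c[:,2]*f["fx"]+f["cx"],c[:,1]/c[:,2]*f["fy"]+f["cy"]]
E
python3 - <<'E'
import cv2
a=cv2.imread('pics/scene0.png');b=cv2.imread('pics/top0.png')
cv2.imwrite('pics/s0c.png',cv2.resize(a[190:370,200:520],(800,450),interpolation=cv2.INTER_CUBIC))
cv2.imwrite('pics/t0c.png',cv2.resize(b[180:310,190:450],(800,400),interpolation=cv2.INTER_CUBIC))
E
```

```text
(no output)
```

View pics/s0c.png

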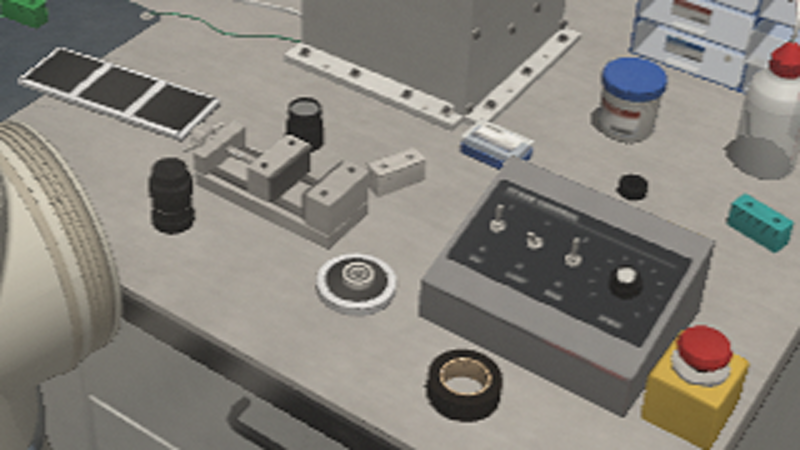

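View pics/t0c.png

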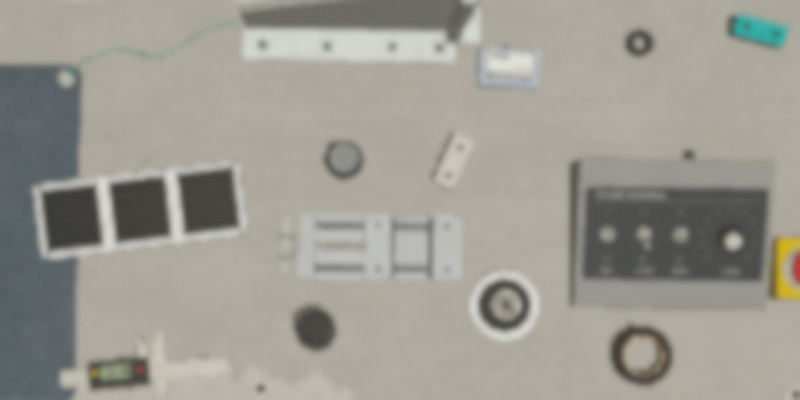

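```bash
python3 - <<'E'
from h import *
f=r.grab_frame("top")
pts={'plate corners':[(35,186,8),(238,165,8),(245,231,8),(46,259,8)],'sq':[(72,218,8),(139,208,8),(208,201,8)],
'mag':[(344,159,40)],'lens':[(315,327,58)],'block':[(453,159,25)],'blk ends':[(462,135,25),(444,186,25)],'rest':[(505,305,10)],'bearing':[(504,305,18)],'collar':[(639,43,10)],'box':[(508,68,20)],'teal':[(758,30,25)],
'vice':[(290,280,53),(463,215,53)]}
for k,L in pts.items():
    for x,y,z in L: print(k,ray(f,190+x/3.077,180+y/3.077,z).round(1))
g=r.grab_frame("scene")
pts={'mag':[(305,105,40)],'lens':[(171,167,58)],'block':[(397,163,25)],'bearing':[(358,272,18)],'rest':[(356,283,10)],'collar':[(632,181,10)],'sq':[(57,73,8),(111,89,8),(174,108,8)]}
for k,L in pts.items():
    for x,y,z in L: print(k,ray(g,200+x/2.5,190+y/2.5,z).round(1))
E
```

```text
plate corners [525.3 434.1   8. ]
plate corners [547.9 242.9   8. ]
plate corners [485.5 235.2   8. ]
plate corners [456.6 422.2   8. ]
sq [495.6 398.6   8. ]
sq [505.9 335.6   8. ]
sq [513.4 270.6   8. ]
mag [553.  142.5  40. ]
lens [397.5 166.9  58. ]
block [555.4  40.   25. ]
blk ends [578.2  31.8  25. ]
blk ends [529.9  48.2  25. ]
rest [418.7 -11.7  10. ]
bearing [418.9  -9.9  18. ]
collar [ 669.8 -137.5   10. ]
box [642.8 -11.5  20. ]
teal [ 681.9 -247.9   25. ]
vice [440.1 190.6  53. ]
vice [502.   32.1  53. ]
mag [558.3 144.   40. ]
lens [397.1 166.7  58. ]
block [553.   37.6  25. ]
bearing [421.1 -11.4  18. ]
rest [416.6 -12.8  10. ]
collar [ 674.  -136.1   10. ]
sq [489.6 401.4   8. ]
sq [501.5 339.1   8. ]
sq [514.4 268.6   8. ]
```

```bash
cat >> h.py <<'E'
def go(x,y,z,yaw=None,n=None,pose=None):
    """print the tool-axes delta from now to the target; turn (if any) is done after/before shift separately"""
    s=r.sense(); p=s["eef_pos"]; o=s["tcp_rot"]; R=RM(o)
    d=R.T@(np.array([x,y,z])-p)
    L=np.linalg.norm(d); k=int(np.ceil(L/40)) if n is None else n
    print("t",round(s["clock"],2),"pos",p.round(1),"rpy",o.round(3),"open",round(s["opening"],3),"F",s["contact_force"].round(1))
    print("shift tool mm",d.round(1),"rows",k,"per row m",(d/1000/max(k,1)).round(5))
    if yaw is not None:
        T=RM([np.pi,0,yaw]); w=Ro.from_matrix(R.T@T).as_rotvec(); m=int(np.ceil(np.abs(w).max()/0.12))
        print("turn",w.round(4),"rows",m,"per",(w/max(m,1)).round(5))
E
python3 -c "
from h import *
go(510,130,250,1.25)"
```

```text
t 0.25 pos [157.5 604.6 230.9] rpy [-3.142e+00  1.000e-03  1.316e+00] open 0.999 F [ 0.1 -0.1  0.4]
shift tool mm [-370.5  460.8  -18.8] rows 15 per row m [-0.0247   0.03072 -0.00126]
turn [-0.      0.0006  0.066 ] rows 1 per [-1.000e-05  6.200e-04  6.603e-02]
```

arm_command([
  [-0.0218, 0.0271, -0.0011, 0, 0, 0],
  [-0.0218, 0.0271, -0.0011, 0, 0, 0],
  [-0.0218, 0.0271, -0.0011, 0, 0, 0],
  [-0.0218, 0.0271, -0.0011, 0, 0, 0],
  [-0.0218, 0.0271, -0.0011, 0, 0, 0],
  [-0.0218, 0.0271, -0.0011, 0, 0, 0],
  [-0.0218, 0.0271, -0.0011, 0, 0, 0],
  [-0.0218, 0.0271, -0.0011, 0, 0, 0],
  [-0.0218, 0.0271, -0.0011, 0, 0, 0],
  [-0.0218, 0.0271, -0.0011, 0, 0, 0],
  [-0.0218, 0.0271, -0.0011, 0, 0, 0],
  [-0.0218, 0.0271, -0.0011, 0, 0, 0],
  [-0.0218, 0.0271, -0.0011, 0, 0, 0],
  [-0.0218, 0.0271, -0.0011, 0, 0, 0],
  [-0.0218, 0.0271, -0.0011, 0, 0, 0],
  [-0.0218, 0.0271, -0.0011, 0, 0, 0],
  [-0.0218, 0.0271, -0.0011, 0, 0, 0],
  [0, 0, 0, 0, 0, 0.066],
  [0, 0, 0, 0, 0, 0],
  [0, 0, 0, 0, 0, 0],
])

```text
clock: 1.92
eef_pos: [509.7, 129.9, 249.8]
tcp_rot: [-3.141, 0.0, 1.25]
contact_force: [0.2, -0.4, -0.3]
opening: 1.002
```

```bash
python3 -c "
from h import *
go(510,130,250,1.25)
f=r.grab_frame('wrist'); cv2.imwrite('pics/w1.png',f['image'])
import pickle; pickle.dump(f,open('w1.pkl','wb')); print(f['xyz'],f['orientation'])"
```

```text
t 1.92 pos [509.7 129.9 249.8] rpy [-3.141  0.     1.25 ] open 1.002 F [ 0.2 -0.4 -0.3]
shift tool mm [ 0.2  0.3 -0.2] rows 1 per row m [ 0.0002   0.00026 -0.00024]
turn [-0.0007  0.0001  0.0005] rows 1 per [-0.00071  0.00011  0.00045]
[429.51456585 156.53329438 393.14728611] [2.81132984e+00 1.20848691e-04 1.25087838e+00]
```

View pics/w1.png

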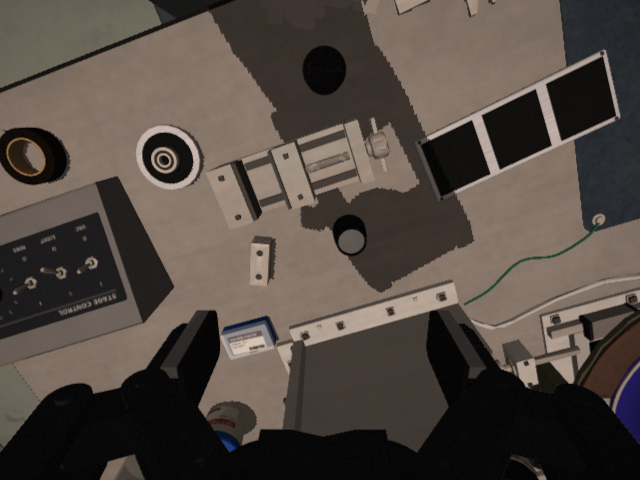

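```bash
python3 - <<'E'
import cv2,numpy as np
a=cv2.imread('pics/w1.png'); a=cv2.convertScaleAbs(a,alpha=1.5,beta=15)
def c(x0,y0,x1,y1,w,h): return cv2.resize(a[y0:y1,x0:x1],(w,h),interpolation=cv2.INTER_CUBIC)
top=np.hstack([c(410,45,630,205,440,320),c(325,205,375,265,250,300).copy() if 0 else cv2.resize(a[205:269,325:391],(330,320),interpolation=cv2.INTER_CUBIC)])
bot=np.hstack([cv2.resize(a[230:294,240:292],(208,256),interpolation=cv2.INTER_CUBIC),cv2.resize(a[120:195,130:208],(266,256),interpolation=cv2.INTER_CUBIC),cv2.resize(a[35:105,290:360],(256,256),interpolation=cv2.INTER_CUBIC)])
bot=np.hstack([bot,np.zeros((256,770-bot.shape[1],3),np.uint8)])
cv2.imwrite('pics/w1c.png',np.vstack([top,bot]))
E
```

```text
(no output)
```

View pics/w1c.png

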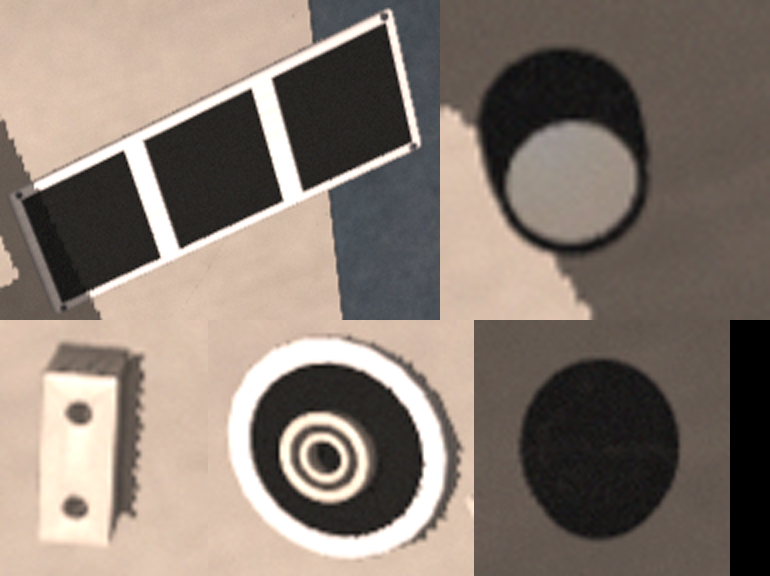

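```bash
python3 - <<'E'
from h import *
import pickle; f=pickle.load(open('w1.pkl','rb')); a=f['image']
g=cv2.cvtColor(a,cv2.COLOR_BGR2GRAY)
pc=[(16,195),(62,310),(417,147),(386,12)]
P=np.array([ray(f,410+x/2,45+y/2,8) for x,y in pc]); print(P.round(1),'centre',P.mean(0).round(1))
m=np.zeros_like(g); m[48:204,418:625]=(g[48:204,418:625]<30)*1
m=cv2.morphologyEx(m.astype(np.uint8),cv2.MORPH_OPEN,np.ones((3,3)))
n,l,st,ce=cv2.connectedComponentsWithStats(m)
C=[]
for i in range(1,n):
    if st[i,4]>1000:
        ys,xs=np.nonzero(l==i); Q=np.array([ray(f,x,y,8)[:2] for x,y in zip(xs,ys)],np.float32)
        print('sq',cv2.minAreaRect(Q),Q.mean(0))
print('mag',ray(f,351.8,241.4,40))
B=np.array([ray(f,240+x/4,230+y/4,25) for x,y in [(44,52),(117,55),(109,225),(40,220)]]);print('block',B.round(1),B.mean(0).round(1),cv2.minAreaRect(B[:,:2].astype(np.float32)))
print('bearing',ray(f,164.9,159.9,18),'rest',ray(f,168,157.4,10))
print('lens',ray(f,324.5,70,58),ray(f,324.5,70,30))
# magnifier silhouette & lens silhouette check
from math import cos,sin,tau
E
```

```text
[[487.5 239.8   8. ]
 [553.8 249.2   8. ]
 [527.9 435.7   8. ]
 [460.6 425.8   8. ]] centre [507.5 337.6   8. ]
sq ((498.1119689941406, 401.929443359375), (58.79975509643555, 53.84667205810547), 7.962741374969482) [497.2429  402.15118]
sq ((507.0621032714844, 337.537841796875), (58.691280364990234, 53.58144760131836), 7.919422149658203) [506.3501 337.6339]
sq ((516.4396362304688, 272.6385498046875), (59.091156005859375, 54.182735443115234), 7.812215328216553) [515.5596 272.7211]
mag [557.26479803 145.52427437  40.        ]
block [[530.5  42.3  25. ]
 [537.5  60.5  25. ]
 [583.8  40.3  25. ]
 [576.3  22.6  25. ]] [557.   41.4  25. ] ((556.904541015625, 41.52991485595703), (19.467872619628906, 50.64568328857422), 66.75485229492188)
bearing [422.26869117  -9.06192277  18.        ] rest [420.82286592  -8.42969439  10.        ]
lens [397.96288355 168.51122628  58.        ] [395.32688695 169.51192689  30.        ]
```

```bash
python3 -c "
from h import *
go(557.2,145.5,100)"
```

```text
t 1.97 pos [509.5 130.4 249.8] rpy [-3.141  0.     1.252] open 1.003 F [1.  0.5 0.2]
shift tool mm [ 29.3  40.7 149.8] rows 4 per row m [0.00734 0.01017 0.03744]
```

arm_command([
  [0.0059, 0.0081, 0.03, 0, 0, 0],
  [0.0059, 0.0081, 0.03, 0, 0, 0],
  [0.0059, 0.0081, 0.03, 0, 0, 0],
  [0.0059, 0.0081, 0.03, 0, 0, 0],
  [0.0059, 0.0081, 0.03, 0, 0, 0],
  [0, 0, 0.024, 0, 0, 0],
  [0, 0, 0.024, 0, 0, 0],
  [0, 0, 0.024, 0, 0, 0],
  [0, 0, 0.024, 0, 0, 0],
  [0, 0, 0, 0, 0, 0],
  [0, 0, 0, 0, 0, 0],
])

```text
clock: 2.88
eef_pos: [556.2, 146.0, 3.3]
tcp_rot: [-3.139, 0.002, 1.252]
contact_force: [0.6, 0.7, 0.1]
opening: 1.002
```

arm_command([
  [0, 0, 0, 0, 0, 0],
  [0, 0, 0, 0, 0, 0],
  [0, 0, 0, 0, 0, 0],
  [0, 0, 0, 0, 0, 0],
  [0, 0, 0, 0, 0, 0],
  [0, 0, 0, 0, 0, 0],
  [0, 0, 0, 0, 0, 0],
  [0, 0, 0, 0, 0, 0],
  [0, 0, 0, 0, 0, 0],
  [0, 0, 0, 0, 0, 0],
], fingers=0.02, squeeze=35)

```text
clock: 3.72
eef_pos: [558.4, 145.4, 5.4]
tcp_rot: [3.14, -0.001, 1.25]
contact_force: [-2.4, 0.8, 8.8]
opening: 0.395
```

```bash
python3 -c "
from h import *
go(557.2,145.5,100)
f=r.grab_frame('wrist'); cv2.imwrite('pics/w2.png',f['image'])
import pickle; pickle.dump(f,open('w2.pkl','wb'))"
```

```text
t 3.72 pos [558.4 145.4   5.4] rpy [ 3.14e+00 -1.00e-03  1.25e+00] open 0.395 F [-2.4  0.8  8.8]
shift tool mm [ -0.2  -1.1 -94.6] rows 3 per row m [-8.000e-05 -3.500e-04 -3.154e-02]
```

View pics/w2.png

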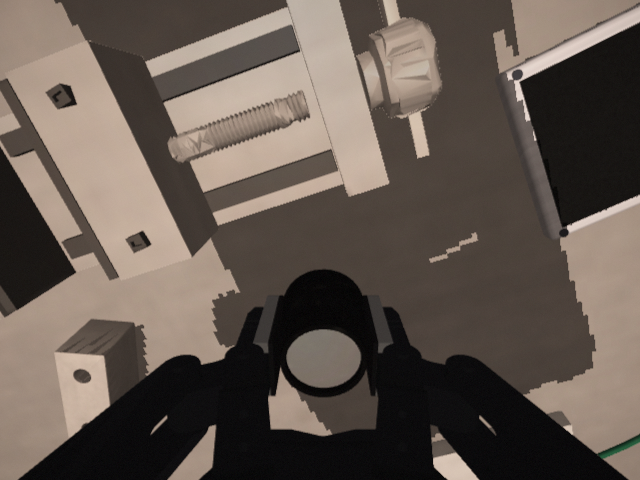

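```bash
python3 -c "
from h import *
import pickle; f=pickle.load(open('w2.pkl','rb')); P=ray(f,323,359.,40); s=r.sense(); print(P, RM(s['tcp_rot']).T@(P-s['eef_pos']))"
```

```text
[556.61583169 146.17932132  40.        ] [  0.14400727  -1.87737006 -34.59948947]
```

arm_command([
  [0, 0, -0.01, 0, 0, 0],
  [0, 0, -0.02, 0, 0, 0],
  [0, 0, -0.03, 0, 0, 0],
  [0, 0, -0.03, 0, 0, 0],
  [0, 0, -0.03, 0, 0, 0.11],
  [0, 0, 0, 0, 0, 0.111],
  [0, 0, 0, 0, 0, 0.111],
  [0, 0, 0, 0, 0, 0.111],
  [0, 0, 0, 0, 0, 0.111],
  [0, 0, 0, 0, 0, 0.111],
  [0, 0, 0, 0, 0, 0.111],
  [0, 0, 0, 0, 0, 0.112],
  [0, 0, 0, 0, 0, 0.112],
  [0, 0, 0, 0, 0, 0.112],
  [0, 0, 0, 0, 0, 0],
  [0, 0, 0, 0, 0, 0],
])

```text
clock: 5.1
eef_pos: [557.7, 145.2, 124.6]
tcp_rot: [-3.142, -0.001, 0.141]
contact_force: [-0.2, 0.5, 0.3]
opening: 0.392
```

```bash
python3 -c "
from h import *
go(498.4,402,110,.138)
f=r.grab_frame('wrist'); cv2.imwrite('pics/w3.png',f['image'])
"
```

```text
t 5.1 pos [557.7 145.2 124.6] rpy [-3.142e+00 -1.000e-03  1.410e-01] open 0.392 F [-0.2  0.5  0.3]
shift tool mm [ -22.6 -262.6   14.6] rows 7 per row m [-0.00322 -0.03751  0.00209]
turn [-0.0001 -0.0006  0.0034] rows 1 per [-7.00e-05 -6.00e-04  3.38e-03]
```

View pics/w3.png

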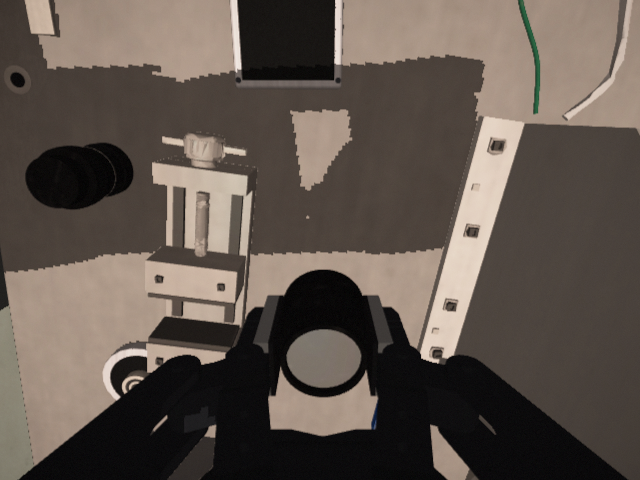

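arm_command([
  [-0.0028, -0.0327, 0.002, 0, 0, 0],
  [-0.0028, -0.0327, 0.002, 0, 0, 0],
  [-0.0028, -0.0327, 0.002, 0, 0, 0],
  [-0.0028, -0.0327, 0.002, 0, 0, 0],
  [-0.0028, -0.0327, 0.002, 0, 0, 0],
  [-0.0028, -0.0327, 0.002, 0, 0, 0],
  [-0.0028, -0.0326, 0.002, 0, 0, 0],
  [-0.0028, -0.0326, 0.002, 0, 0, 0.0034],
  [0, 0, 0.03, 0, 0, 0],
  [0, 0, 0.03, 0, 0, 0],
  [0, 0, 0.02, 0, 0, 0],
  [0, 0, 0, 0, 0, 0],
  [0, 0, 0, 0, 0, 0],
])

```text
clock: 6.23
eef_pos: [498.9, 400.6, 27.3]
tcp_rot: [3.14, 0.002, 0.137]
contact_force: [-0.1, 0.4, 0.0]
opening: 0.394
```

```bash
python3 -c "
from h import *
go(498.6,400.5,14,.138)
f=r.grab_frame('wrist'); cv2.imwrite('pics/w4.png',f['image'])
s=r.sense();P=ray(f,323,359.,40); 
import pickle; pickle.dump(f,open('w4.pkl','wb'))
"
```

```text
t 6.23 pos [498.9 400.6  27.3] rpy [3.14e+00 2.00e-03 1.37e-01] open 0.394 F [-0.1  0.4  0. ]
shift tool mm [-0.3  0.1 13.3] rows 1 per row m [-2.800e-04  9.000e-05  1.334e-02]
turn [ 0.0012  0.002  -0.0013] rows 1 per [ 0.00122  0.00204 -0.00126]
```

View pics/w4.png

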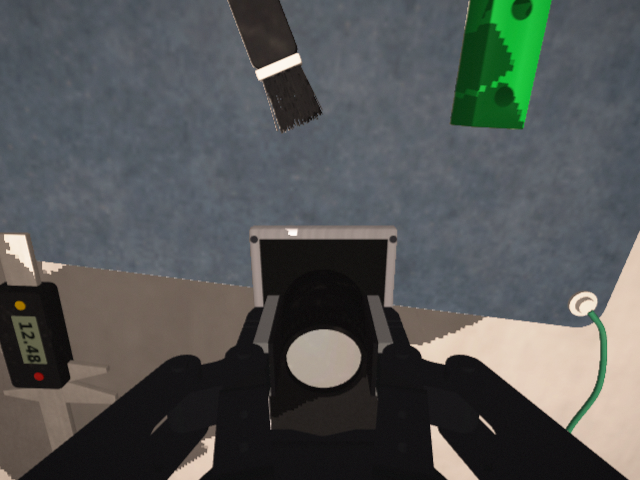

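```bash
python3 -c "
from h import *
import pickle; f=pickle.load(open('w4.pkl','rb'))
s=r.sense();R=RM(s['tcp_rot'])
T=lambda P:(R.T@(P-s['eef_pos'])).round(1)
print(T(ray(f,250.5,227.5,8)),T(ray(f,397,227.5,8)),'inlay edge',T(ray(f,262,239,8)),T(ray(f,386,239,8)),'glass',T(ray(f,323.5,358,40+27.3-5.4)))
"
```

```text
[-35.5 -32.9  20.7] [ 32.7 -33.   20.7] inlay edge [-30.4 -27.2  20.7] [ 27.9 -27.3  20.7] glass [ -1.4  -1.4 -33.2]
```

arm_command([
  [0, 0.001, 0.008, 0, 0, 0],
  [0, 0, 0.004, 0, 0, 0],
  [0, 0, 0.001, 0, 0, 0],
  [0, 0, 0, 0, 0, 0],
  [0, 0, 0, 0, 0, 0],
])

```text
clock: 6.7
eef_pos: [499.9, 400.2, 15.4]
tcp_rot: [-3.141, -0.0, 0.135]
contact_force: [0.4, 0.3, -0.1]
opening: 0.397
```

arm_command([
  [0, 0, 0.001, 0, 0, 0],
  [0, 0, 0, 0, 0, 0],
  [0, 0, 0, 0, 0, 0],
])

```text
clock: 6.95
eef_pos: [499.7, 400.2, 14.1]
tcp_rot: [-3.142, -0.0, 0.135]
contact_force: [0.3, -0.2, -0.7]
opening: 0.394
```

arm_command([
  [0, 0, 0.001, 0, 0, 0],
  [0, 0, 0, 0, 0, 0],
  [0, 0, 0, 0, 0, 0],
])

```text
clock: 7.2
eef_pos: [499.8, 400.3, 13.5]
tcp_rot: [-3.141, -0.0, 0.135]
contact_force: [-1.5, -0.5, 4.9]
opening: 0.399
```

arm_command([
  [0, 0, 0, 0, 0, 0],
  [0, 0, 0, 0, 0, 0],
  [0, 0, 0, 0, 0, 0],
  [0, 0, 0, 0, 0, 0],
  [0, 0, 0, 0, 0, 0],
  [0, 0, -0.02, 0, 0, 0],
  [0, 0, -0.035, 0, 0, 0],
  [0, 0, -0.04, 0, 0, 0],
  [0, 0, -0.04, 0, 0, 0],
  [0, 0, -0.04, 0, 0, 0],
  [0, 0, 0, 0, 0, 0],
], fingers=0.0854)

```text
clock: 8.12
eef_pos: [503.1, 402.9, 196.7]
tcp_rot: [-3.135, -0.011, 0.135]
contact_force: [1.3, 2.2, -0.2]
opening: 0.999
```

```bash
python3 -c "
from h import *
go(557,41.4,200,1.163)
f=r.grab_frame('wrist'); cv2.imwrite('pics/w5.png',f['image'])
import pickle; pickle.dump(f,open('w5.pkl','wb'))
"
```

```text
t 8.12 pos [503.1 402.9 196.7] rpy [-3.135 -0.011  0.135] open 0.999 F [ 1.3  2.2 -0.2]
shift tool mm [  4.9 365.4  -5.6] rows 10 per row m [ 0.00049  0.03654 -0.00056]
turn [-3.0000e-04 -1.2900e-02 -1.0284e+00] rows 9 per [-3.0000e-05 -1.4300e-03 -1.1426e-01]
```

View pics/w5.png

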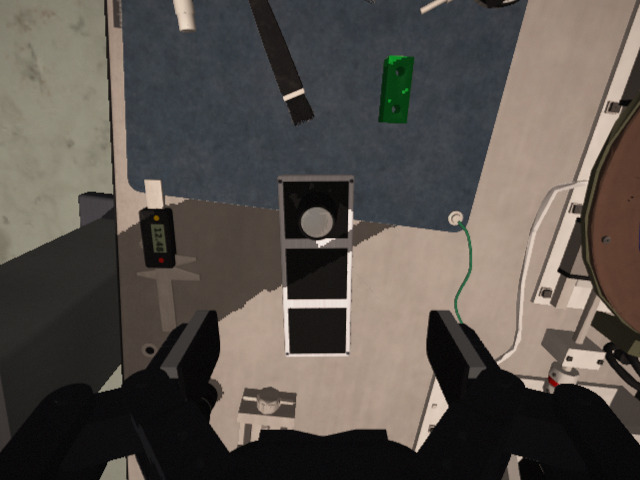

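```bash
cat >> h.py <<'E'
def platefit(f,corners):
    P=np.array([ray(f,u,v,8)[:2] for u,v in corners]); c=P.mean(0)
    d=(P[0]+P[1]-P[2]-P[3])/2; y=d/np.linalg.norm(d); x=np.array([y[1],-y[0]])
    print('plate c',c.round(1),'len',np.linalg.norm(d).round(1),'yaw',np.arctan2(-y[0],y[1]).round(4)); return c,x,y
E
python3 - <<'E'
import cv2
a=cv2.imread('pics/w5.png'); a=cv2.convertScaleAbs(a,alpha=1.6,beta=20)
cv2.imwrite('pics/w5c.png',cv2.resize(a[165:365,265:370],(315*5//5*1,600),interpolation=cv2.INTER_CUBIC))
E
```

```text
(no output)
```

View pics/w5c.png

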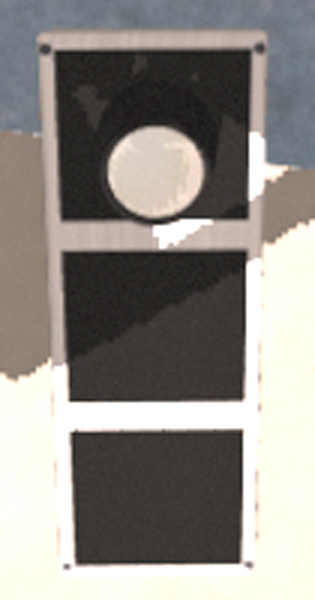

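```bash
python3 - <<'E'
from h import *
import pickle; f=pickle.load(open('w5.pkl','rb'))
q=lambda x,y:(265+x/3,165+y/3)
W=lambda x,y,z:ray(f,*q(x,y),z)[:2]
L=np.mean([W(*p,8) for p in [(55,50),(252,50),(60,220),(248,220)]],0)
M=np.mean([W(*p,8) for p in [(63,252),(245,251),(68,401),(243,401)]],0)
Rr=np.mean([W(*p,8) for p in [(71,432),(243,432),(75,563),(241,563)]],0)
y=(L-Rr)/np.linalg.norm(L-Rr);x=np.array([y[1],-y[0]])
print(L,M,Rr,np.linalg.norm(L-Rr),np.arctan2(-y[0],y[1]))
G=W(156,173,48); print(G,'err x,y',(G-L)@x,(G-L)@y)
E
```

```text
[498.7265935  400.58818124] [507.43332106 336.21801411] [516.81860233 271.66490198] 130.1865304761081 0.1394211428926105
[499.55228448 400.68561973] err x,y 0.8312199925573828 -0.01825318652093886
```

arm_command([
  [0.0005, 0.0365, 0, 0, 0, 0],
  [0.0005, 0.0365, 0, 0, 0, 0],
  [0.0005, 0.0365, 0, 0, 0, 0],
  [0.0005, 0.0365, 0, 0, 0, 0],
  [0.0005, 0.0365, 0, 0, 0, 0],
  [0.0005, 0.0365, 0, 0, 0, 0],
  [0.0005, 0.0365, 0, 0, 0, 0],
  [0.0005, 0.0365, 0, 0, 0, 0],
  [0.0005, 0.0365, 0, 0, 0, 0],
  [0.0005, 0.0365, 0, 0, 0, -0.1],
  [0, 0, 0, 0, 0, -0.116],
  [0, 0, 0, 0, 0, -0.116],
  [0, 0, 0, 0, 0, -0.116],
  [0, 0, 0, 0, 0, -0.116],
  [0, 0, 0, 0, 0, -0.116],
  [0, 0, 0, 0, 0, -0.116],
  [0, 0, 0, 0, 0, -0.116],
  [0, 0, 0, 0, 0, -0.116],
  [0, 0, 0, 0, 0, 0],
  [0, 0, 0, 0, 0, 0],
])

```text
clock: 9.83
eef_pos: [553.1, 39.1, 187.1]
tcp_rot: [-3.14, 0.001, 1.159]
contact_force: [0.3, -0.5, 0.2]
opening: 1.0
```

```bash
python3 -c "
from h import *
go(557,41.4,3,1.163)
f=r.grab_frame('wrist'); cv2.imwrite('pics/w6.png',f['image'])
import pickle; pickle.dump(f,open('w6.pkl','wb'))
"
```

```text
t 9.83 pos [553.1  39.1 187.1] rpy [-3.140e+00  1.000e-03  1.159e+00] open 1.0 F [ 0.3 -0.5  0.2]
shift tool mm [  3.8   2.9 184.1] rows 5 per row m [0.00076 0.00058 0.03682]
turn [-0.0012  0.0006 -0.004 ] rows 1 per [-0.00122  0.00062 -0.00402]
```

View pics/w6.png

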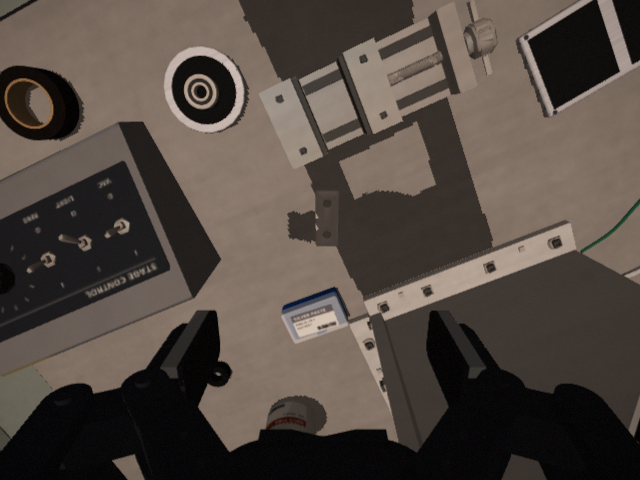

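```bash
python3 - <<'E'
from h import *
import pickle; f=pickle.load(open('w6.pkl','rb'))
a=cv2.convertScaleAbs(f['image'],alpha=2,beta=0)
cv2.imwrite('pics/w6c.png',cv2.resize(a[180:260,280:360],(640,640),interpolation=cv2.INTER_CUBIC))
E
```

```text
(no output)
```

View pics/w6c.png

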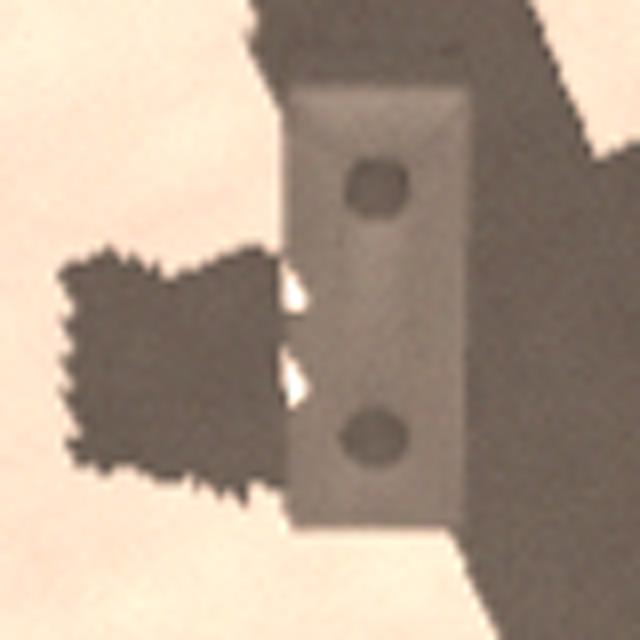

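```bash
python3 - <<'E'
from h import *
import pickle; f=pickle.load(open('w6.pkl','rb'))
B=np.array([ray(f,280+x/8,180+y/8,25)[:2] for x,y in [(283,87),(470,87),(464,526),(290,526)]])
H=np.array([ray(f,280+x/8,180+y/8,25)[:2] for x,y in [(377,187),(374,437)]])
print(B.mean(0),H.mean(0),np.linalg.norm(B[0]-B[3]),np.linalg.norm(B[0]-B[1]))
d=H[0]-H[1]; print('x-axis yaw',np.arctan2(d[0],-d[1])*1, np.arctan2(-d[0],d[1]))
c=H.mean(0); go(*c,3,1.163)
E
```

```text
[557.00150321  41.33750361] [557.12855223  41.13198713] 49.3888174448274 19.759679251075116
x-axis yaw -1.9900263310862485 1.1515663225035448
t 9.88 pos [553.2  39.1 187.2] rpy [-3.141e+00  1.000e-03  1.159e+00] open 1.0 F [ 0.6 -0.1 -0.7]
shift tool mm [  3.6   3.  184.2] rows 5 per row m [0.00071 0.0006  0.03685]
turn [-0.0011  0.0005 -0.0045] rows 1 per [-0.00107  0.00054 -0.00446]
```

arm_command([
  [0.0009, 0.0007, 0.036, 0, 0, 0],
  [0.0009, 0.0007, 0.036, 0, 0, 0],
  [0.0009, 0.0007, 0.036, 0, 0, 0],
  [0.0009, 0.0007, 0.036, 0, 0, 0],
  [0, 0, 0.02, 0, 0, 0],
  [0, 0, 0.016, 0, 0, 0],
  [0, 0, 0, 0, 0, 0],
  [0, 0, 0, 0, 0, 0],
  [0, 0, 0, 0, 0, 0],
])

```text
clock: 10.63
eef_pos: [558.2, 41.3, 8.8]
tcp_rot: [3.141, -0.0, 1.161]
contact_force: [0.1, -0.5, 0.2]
opening: 0.999
```

arm_command([
  [0, 0, 0, 0, 0, 0],
  [0, 0, 0, 0, 0, 0],
  [0, 0, 0, 0, 0, 0],
  [0, 0, 0, 0, 0, 0],
  [0, 0, 0, 0, 0, 0],
  [0, 0, 0, 0, 0, 0],
  [0, 0, 0, 0, 0, 0],
  [0, 0, 0, 0, 0, 0],
  [0, 0, 0, 0, 0, 0],
  [0, 0, 0, 0, 0, 0],
  [0, 0, 0, 0, 0, 0],
  [0, 0, 0, 0, 0, 0],
], fingers=0.01, squeeze=40)

```text
clock: 11.63
eef_pos: [557.9, 41.3, 8.5]
tcp_rot: [3.141, -0.0, 1.163]
contact_force: [-1.3, -0.2, 5.0]
opening: 0.22
```

```bash
python3 -c "
from h import *
go(557,41.4,130,.138)
f=r.grab_frame('wrist'); cv2.imwrite('pics/w7.png',f['image'])
import pickle; pickle.dump(f,open('w7.pkl','wb'))
"
```

```text
t 11.63 pos [557.9  41.3   8.5] rpy [ 3.141 -0.     1.163] open 0.22 F [-1.3 -0.2  5. ]
shift tool mm [  -0.3   -0.8 -121.5] rows 4 per row m [-7.000e-05 -2.000e-04 -3.038e-02]
turn [ 3.0000e-04 -5.0000e-04  1.0245e+00] rows 9 per [ 4.0000e-05 -6.0000e-05  1.1383e-01]
```

View pics/w7.png

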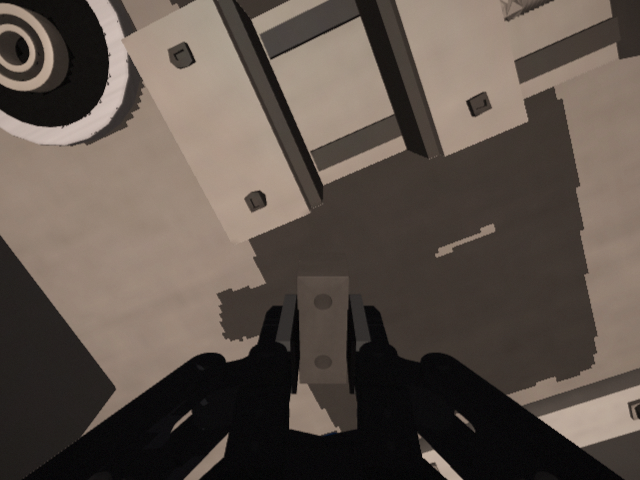

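arm_command([
  [0, 0, -0.01, 0, 0, 0],
  [0, 0, -0.02, 0, 0, 0],
  [0, 0, -0.03, 0, 0, 0],
  [0, 0, -0.03, 0, 0, 0],
  [0, 0, -0.03, 0, 0, 0.113],
  [0, 0, 0, 0, 0, 0.114],
  [0, 0, 0, 0, 0, 0.114],
  [0, 0, 0, 0, 0, 0.114],
  [0, 0, 0, 0, 0, 0.114],
  [0, 0, 0, 0, 0, 0.114],
  [0, 0, 0, 0, 0, 0.114],
  [0, 0, 0, 0, 0, 0.114],
  [0, 0, 0, 0, 0, 0.114],
  [0, 0, 0, 0, 0, 0],
  [0, 0, 0, 0, 0, 0],
])

```text
clock: 12.93
eef_pos: [557.4, 41.3, 128.3]
tcp_rot: [-3.142, 0.0, 0.141]
contact_force: [-0.5, -0.3, -2.2]
opening: 0.222
```

```bash
python3 -c "
from h import *
import pickle; f=pickle.load(open('w7.pkl','rb')); P=ray(f,323,332.,25); 
print(RM([3.141,0,1.163]).T@(P-[557.9,41.3,8.5]))
go(507.6,336.3,130,.138)
"
```

```text
[  0.11599136  -1.07515252 -16.50064009]
t 12.93 pos [557.4  41.3 128.3] rpy [-3.142  0.     0.141] open 0.222 F [-0.5 -0.3 -2.2]
shift tool mm [  -7.9 -299.1   -1.7] rows 8 per row m [-0.00098 -0.03738 -0.00021]
turn [-0.      0.      0.0031] rows 1 per [-0.00e+00  2.00e-05  3.13e-03]
```

arm_command([
  [-0.001, -0.037, 0, 0, 0, 0],
  [-0.001, -0.037, 0, 0, 0, 0],
  [-0.001, -0.037, 0, 0, 0, 0],
  [-0.001, -0.037, 0, 0, 0, 0],
  [-0.001, -0.037, 0, 0, 0, 0],
  [-0.001, -0.037, 0, 0, 0, 0],
  [-0.001, -0.037, 0, 0, 0, 0],
  [-0.001, -0.037, 0, 0, 0, 0],
  [0, -0.002, 0.03, 0, 0, 0.003],
  [0, 0, 0.038, 0, 0, 0],
  [0, 0, 0.03, 0, 0, 0],
  [0, 0, 0, 0, 0, 0],
  [0, 0, 0, 0, 0, 0],
  [0, 0, 0, 0, 0, 0],
])

```text
clock: 14.1
eef_pos: [509.7, 335.8, 31.5]
tcp_rot: [-3.141, -0.001, 0.136]
contact_force: [0.1, 1.0, -0.5]
opening: 0.224
```

```bash
python3 -c "
from h import *
go(507.6,336.3,16.5,.138)
f=r.grab_frame('wrist'); cv2.imwrite('pics/w8.png',f['image'])
import pickle; pickle.dump((f,r.sense()),open('w8.pkl','wb'))
"
```

```text
t 14.1 pos [509.7 335.8  31.5] rpy [-3.141e+00 -1.000e-03  1.360e-01] open 0.224 F [ 0.1  1.  -0.5]
shift tool mm [-2.  -0.8 15. ] rows 1 per row m [-0.00202 -0.00078  0.01497]
turn [-0.0006 -0.0013 -0.002 ] rows 1 per [-0.00061 -0.00129 -0.00199]
```

View pics/w8.png

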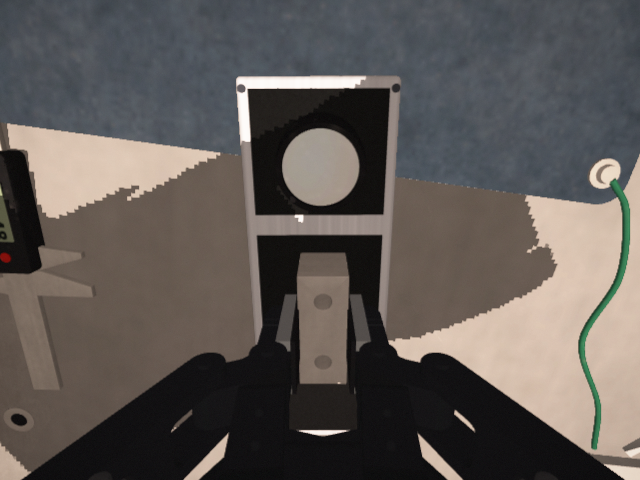

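```bash
python3 - <<'E'
from h import *
import pickle; f,s=pickle.load(open('w8.pkl','rb'))
R=RM(s['tcp_rot']);T=lambda u,v,z:(R.T@(ray(f,u,v,z)-s['eef_pos'])).round(1)
print('L sq',T(248,89,8),T(391,88,8),T(256,213,8),T(385,213,8))
print('M far',T(257,236,8),T(383,235.5,8))
zt=25+s['eef_pos'][2]-8.5
print('holes',T(323,301.5,zt),T(322.5,362,zt)); print('mag',T(320.5,167,48))
E
```

```text
L sq [-33.  -93.2  24.2] [ 27.5 -93.7  24.3] [-32.7 -39.   24.1] [ 28.  -39.1  24.3]
M far [-32.9 -27.6  24.1] [ 27.7 -27.9  24.2]
holes [ -1.1 -14.6 -16.5] [ -1.3  13.5 -16.5]
mag [ -2.1 -66.2 -15.8]
```

arm_command([
  [-0.0014, -0.0004, 0.009, 0, 0, 0],
  [0, 0, 0.004, 0, 0, 0],
  [0, 0, 0.001, 0, 0, 0],
  [0, 0, 0, 0, 0, 0],
  [0, 0, 0, 0, 0, 0],
])

```text
clock: 14.57
eef_pos: [507.5, 335.6, 16.5]
tcp_rot: [-3.141, -0.0, 0.135]
contact_force: [-1.6, -1.2, 3.9]
opening: 0.227
```

arm_command([
  [0, 0, 0.001, 0, 0, 0],
  [0, 0, 0, 0, 0, 0],
  [0, 0, 0, 0, 0, 0],
])

```text
clock: 14.82
eef_pos: [507.5, 335.6, 16.5]
tcp_rot: [-3.142, -0.0, 0.135]
contact_force: [-5.2, -3.3, 15.9]
opening: 0.223
```

arm_command([
  [0, 0, -0.001, 0, 0, 0],
  [0, 0, 0, 0, 0, 0],
  [0, 0, 0, 0, 0, 0],
  [0, 0, 0, 0, 0, 0],
  [0, 0, 0, 0, 0, 0],
  [0, 0, -0.02, 0, 0, 0],
  [0, 0, -0.03, 0, 0, 0],
  [0, 0, -0.04, 0, 0, 0],
  [0, 0, -0.04, 0, 0, 0],
  [0, 0, -0.04, 0, 0, 0],
  [0, 0, -0.01, 0, 0, 0],
  [0, 0, 0, 0, 0, 0],
  [0, 0, 0, 0, 0, 0],
  [0, 0, 0, 0, 0, 0],
], fingers=0.0854)

```text
clock: 15.98
eef_pos: [506.5, 335.0, 194.3]
tcp_rot: [3.141, 0.002, 0.135]
contact_force: [-0.9, -1.6, 0.4]
opening: 1.002
```

```bash
python3 -c "
from h import *
go(397,168.8,180,1.4)
f=r.grab_frame('wrist'); cv2.imwrite('pics/w9.png',f['image'])
import pickle; pickle.dump((f,r.sense()),open('w9.pkl','wb'))
"
```

```text
t 15.98 pos [506.5 335.  194.3] rpy [3.141e+00 2.000e-03 1.350e-01] open 1.002 F [-0.9 -1.6  0.4]
shift tool mm [-130.8  150.    14.7] rows 5 per row m [-0.02615  0.03     0.00295]
turn [-5.0000e-04  2.7000e-03 -1.2654e+00] rows 11 per [-5.0000e-05  2.4000e-04 -1.1503e-01]
```

View pics/w9.png

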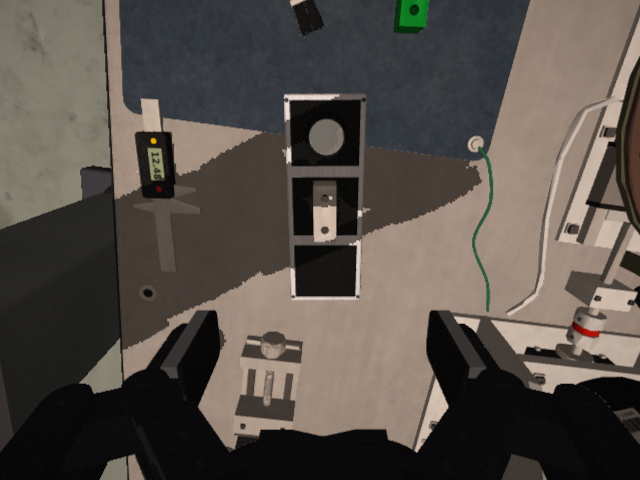

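arm_command([
  [-0.0262, 0.03, 0, 0, 0, 0],
  [-0.0262, 0.03, 0, 0, 0, 0],
  [-0.0262, 0.03, 0, 0, 0, 0],
  [-0.0262, 0.03, 0, 0, 0, 0],
  [-0.026, 0.03, 0, 0, 0, -0.1],
  [0, 0, 0, 0, 0, -0.116],
  [0, 0, 0, 0, 0, -0.116],
  [0, 0, 0, 0, 0, -0.116],
  [0, 0, 0, 0, 0, -0.116],
  [0, 0, 0, 0, 0, -0.116],
  [0, 0, 0, 0, 0, -0.116],
  [0, 0, 0, 0, 0, -0.116],
  [0, 0, 0, 0, 0, -0.116],
  [0, 0, 0, 0, 0, -0.116],
  [0, 0, 0, 0, 0, -0.116],
  [0, 0, 0, 0, 0, 0],
  [0, 0, 0, 0, 0, 0],
  [0, 0, 0, 0, 0, 0],
])

```text
clock: 17.53
eef_pos: [397.4, 169.2, 195.2]
tcp_rot: [-3.14, 0.001, 1.391]
contact_force: [0.2, -0.6, -0.1]
opening: 0.998
```

```bash
python3 -c "
from h import *
go(397,168.8,14,1.4)
f=r.grab_frame('wrist'); cv2.imwrite('pics/w10.png',cv2.convertScaleAbs(f['image'],alpha=2))
import pickle; pickle.dump((f,r.sense()),open('w10.pkl','wb'))
"
```

```text
t 17.53 pos [397.4 169.2 195.2] rpy [-3.140e+00  1.000e-03  1.391e+00] open 0.998 F [ 0.2 -0.6 -0.1]
shift tool mm [-3.000e-01 -1.000e-01  1.812e+02] rows 5 per row m [-6.000e-05 -2.000e-05  3.624e-02]
turn [-0.0013  0.0009 -0.0092] rows 1 per [-0.00132  0.00087 -0.00921]
```

View pics/w10.png

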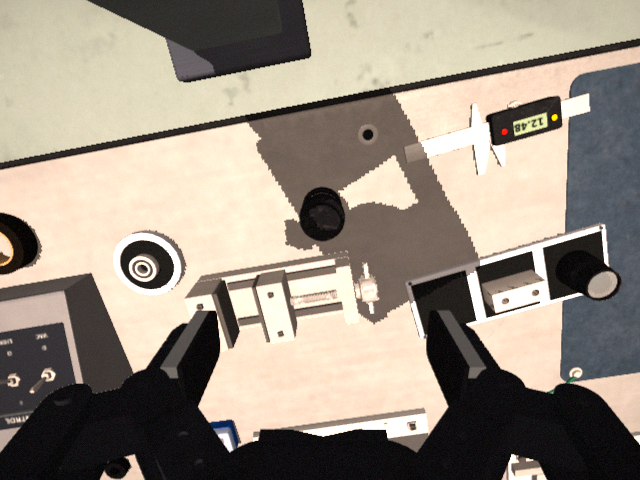

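```bash
python3 - <<'E'
from h import *
import pickle; f,s=pickle.load(open('w10.pkl','rb'))
a=cv2.convertScaleAbs(f['image'],alpha=5,beta=0)
cv2.imwrite('pics/w10c.png',cv2.resize(a[175:255,285:365],(560,560),interpolation=cv2.INTER_CUBIC))
print(ray(f,323,220,58),ray(f,323,205,10))
E
```

```text
[393.98675106 170.10318655  58.        ] [393.45787249 170.18834632  10.        ]
```

View pics/w10c.png

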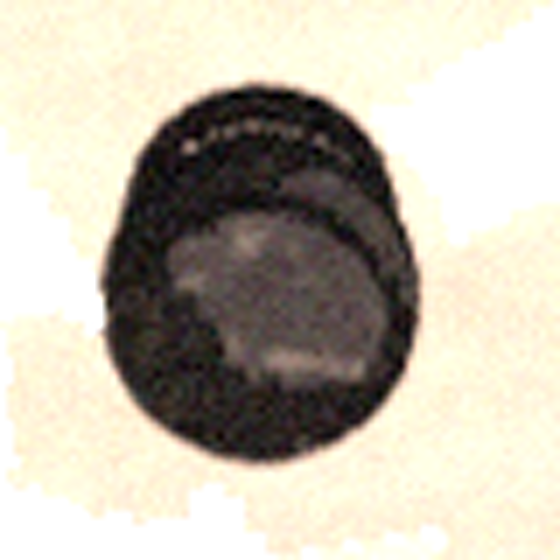

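arm_command([
  [0, -0.0025, 0.035, 0, 0, 0],
  [0, 0, 0.038, 0, 0, 0],
  [0, 0, 0.038, 0, 0, 0],
  [0, 0, 0.038, 0, 0, 0],
  [0, 0, 0.02, 0, 0, 0],
  [0, 0, 0.012, 0, 0, 0],
  [0, 0, 0, 0, 0, 0],
  [0, 0, 0, 0, 0, 0],
])

```text
clock: 18.25
eef_pos: [395.0, 169.7, 14.6]
tcp_rot: [-3.14, 0.001, 1.393]
contact_force: [-0.9, -0.9, -0.4]
opening: 0.998
```

arm_command([
  [0, 0, 0, 0, 0, 0],
  [0, 0, 0, 0, 0, 0],
  [0, 0, 0, 0, 0, 0],
  [0, 0, 0, 0, 0, 0],
  [0, 0, 0, 0, 0, 0],
  [0, 0, 0, 0, 0, 0],
  [0, 0, 0, 0, 0, 0],
  [0, 0, 0, 0, 0, 0],
  [0, 0, 0, 0, 0, 0],
  [0, 0, 0, 0, 0, 0],
], fingers=0.015, squeeze=35)

```text
clock: 19.08
eef_pos: [396.0, 170.1, 16.0]
tcp_rot: [3.14, -0.001, 1.394]
contact_force: [-1.3, -1.5, 10.3]
opening: 0.421
```

```bash
python3 -c "
from h import *
go(397,168.8,130,.138)
f=r.grab_frame('wrist'); cv2.imwrite('pics/w11.png',cv2.convertScaleAbs(f['image'],alpha=2))
import pickle; pickle.dump((f,r.sense()),open('w11.pkl','wb'))
"
```

```text
t 19.08 pos [396.  170.1  16. ] rpy [ 3.140e+00 -1.000e-03  1.394e+00] open 0.421 F [-1.3 -1.5 10.3]
shift tool mm [  -1.     1.3 -114. ] rows 3 per row m [-0.00033  0.00045 -0.03802]
turn [ 6.0000e-04 -1.5000e-03  1.2565e+00] rows 11 per [ 5.0000e-05 -1.4000e-04  1.1423e-01]
```

View pics/w11.png

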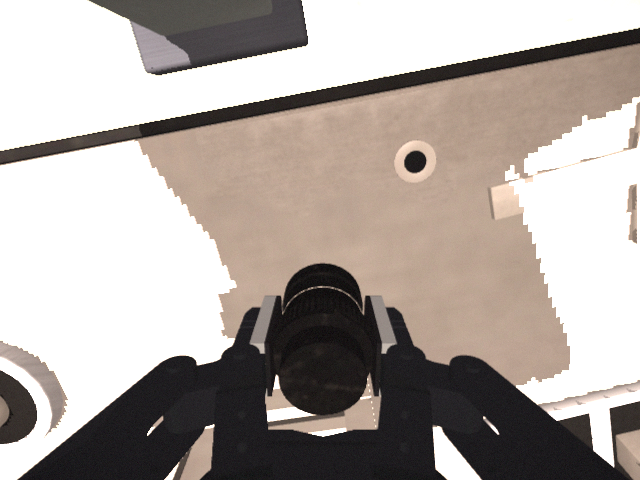

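arm_command([
  [0, 0, -0.01, 0, 0, 0],
  [0, 0, -0.02, 0, 0, 0],
  [0, 0, -0.03, 0, 0, 0],
  [0, 0, -0.04, 0, 0, 0],
  [0, 0, -0.03, 0, 0, 0.114],
  [0, 0, 0, 0, 0, 0.114],
  [0, 0, 0, 0, 0, 0.114],
  [0, 0, 0, 0, 0, 0.114],
  [0, 0, 0, 0, 0, 0.114],
  [0, 0, 0, 0, 0, 0.114],
  [0, 0, 0, 0, 0, 0.114],
  [0, 0, 0, 0, 0, 0.114],
  [0, 0, 0, 0, 0, 0.114],
  [0, 0, 0, 0, 0, 0.115],
  [0, 0, 0, 0, 0, 0.115],
  [0, 0, 0, 0, 0, 0],
  [0, 0, 0, 0, 0, 0],
])

```text
clock: 20.55
eef_pos: [395.3, 169.8, 145.5]
tcp_rot: [-3.141, -0.0, 0.142]
contact_force: [0.4, -0.5, -1.5]
opening: 0.423
```

```bash
python3 -c "
from h import *
import pickle; f,s=pickle.load(open('w11.pkl','rb')); P=ray(f,323,375.,58); 
print(RM(s['tcp_rot']).T@(P-s['eef_pos']))
go(516.6,271.4,130,.138)
"
```

```text
[  0.24359147  -1.13423537 -42.03356015]
t 20.55 pos [395.3 169.8 145.5] rpy [-3.141 -0.     0.142] open 0.423 F [ 0.4 -0.5 -1.5]
shift tool mm [134.4 -83.4  15.6] rows 4 per row m [ 0.03361 -0.02085  0.0039 ]
turn [-0.0001 -0.0005  0.0041] rows 1 per [-0.00014 -0.00047  0.00408]
```

arm_command([
  [0.0336, -0.0206, 0, 0, 0, 0],
  [0.0336, -0.0206, 0, 0, 0, 0],
  [0.0336, -0.0206, 0, 0, 0, 0],
  [0.0336, -0.0206, 0, 0, 0, 0.004],
  [0, 0, 0.03, 0, 0, 0],
  [0, 0, 0.04, 0, 0, 0],
  [0, 0, 0.035, 0, 0, 0],
  [0, 0, 0, 0, 0, 0],
  [0, 0, 0, 0, 0, 0],
  [0, 0, 0, 0, 0, 0],
])

```text
clock: 21.38
eef_pos: [518.0, 270.4, 41.7]
tcp_rot: [-3.141, -0.001, 0.136]
contact_force: [0.4, 0.3, -1.4]
opening: 0.423
```

```bash
python3 -c "
from h import *
go(516.6,271.4,24,.138)
f=r.grab_frame('wrist'); cv2.imwrite('pics/w12.png',cv2.convertScaleAbs(f['image'],alpha=1.5))
import pickle; pickle.dump((f,r.sense()),open('w12.pkl','wb'))
"
```

```text
t 21.38 pos [518.  270.4  41.7] rpy [-3.141e+00 -1.000e-03  1.360e-01] open 0.423 F [ 0.4  0.3 -1.4]
shift tool mm [-1.3 -1.1 17.7] rows 1 per row m [-0.00131 -0.00113  0.01767]
turn [-0.0005 -0.0015 -0.0018] rows 1 per [-0.00053 -0.00145 -0.00183]
```

View pics/w12.png

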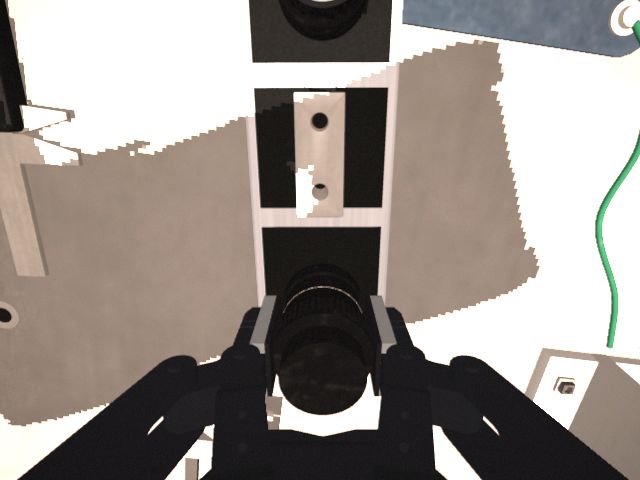

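```bash
python3 - <<'E'
from h import *
import pickle; f,s=pickle.load(open('w12.pkl','rb'))
R=RM(s['tcp_rot']);T=lambda u,v,z:(R.T@(ray(f,u,v,z)-s['eef_pos'])).round(1)
print('M sq',T(255,89,8),T(387,88,8),T(260,207,8),T(383,207,8))
print('R far',T(263,228,8),T(380,228,8))
dz=s['eef_pos'][2]-16
print('lens top',T(323,375,58+dz),'foot',T(323,285,dz)); print('block holes',T(319.5,121,33),T(320,191.5,33),'corners',T(294,93,33),T(344,93,33),T(342,217,33),T(297,216,33))
E
```

```text
M sq [-31.9 -93.8  34.4] [ 27.4 -94.3  34.6] [-32.6 -39.4  34.3] [ 28.6 -39.4  34.5]
R far [-31.7 -28.5  34.3] [ 27.6 -28.5  34.5]
lens top [ -1.2  -1.1 -42. ] foot [-1.2 -5.6 16. ]
block holes [ -2.7 -80.7   9.5] [ -2.5 -52.4   9.4] corners [-12.5 -91.    9.4] [  6.8 -91.    9.5] [  6.9 -41.3   9.4] [-12.5 -41.7   9.4]
```

arm_command([
  [-0.0009, -0.0005, 0.01, 0, 0, 0],
  [0, 0, 0.005, 0, 0, 0],
  [0, 0, 0.001, 0, 0, 0],
  [0, 0, 0, 0, 0, 0],
  [0, 0, 0, 0, 0, 0],
])

```text
clock: 21.85
eef_pos: [516.3, 270.4, 24.2]
tcp_rot: [-3.142, -0.0, 0.135]
contact_force: [0.7, -0.6, -0.9]
opening: 0.421
```

arm_command([
  [0, 0, 0.001, 0, 0, 0],
  [0, 0, 0, 0, 0, 0],
  [0, 0, 0, 0, 0, 0],
])

```text
clock: 22.1
eef_pos: [516.4, 270.5, 24.0]
tcp_rot: [-3.141, -0.0, 0.135]
contact_force: [-2.5, -1.5, 10.5]
opening: 0.421
```

Contact; release and rise.

arm_command([
  [0, 0, 0, 0, 0, 0],
  [0, 0, 0, 0, 0, 0],
  [0, 0, 0, 0, 0, 0],
  [0, 0, 0, 0, 0, 0],
  [0, 0, 0, 0, 0, 0],
  [0, 0, -0.02, 0, 0, 0],
  [0, 0, -0.03, 0, 0, 0],
  [0, 0, -0.04, 0, 0, 0],
  [0, 0, -0.04, 0, 0, 0],
  [0, 0, -0.04, 0, 0, 0],
  [0, 0, -0.01, 0, 0, 0],
  [0, 0, 0, 0, 0, 0],
  [0, 0, 0, 0, 0, 0],
  [0, 0, 0, 0, 0, 0],
], fingers=0.0854)

```text
clock: 23.27
eef_pos: [515.3, 269.9, 201.4]
tcp_rot: [3.141, 0.002, 0.135]
contact_force: [0.5, -0.3, -0.6]
opening: 1.002
```

```bash
python3 -c "
from h import *
go(421,-9,150,0)
f=r.grab_frame('wrist'); cv2.imwrite('pics/w13.png',cv2.convertScaleAbs(f['image'],alpha=1.5))
import pickle; pickle.dump((f,r.sense()),open('w13.pkl','wb'))
"
```

```text
t 23.27 pos [515.3 269.9 201.4] rpy [3.141e+00 2.000e-03 1.350e-01] open 1.002 F [ 0.5 -0.3 -0.6]
shift tool mm [-130.7  263.7   51.9] rows 8 per row m [-0.01634  0.03296  0.00649]
turn [0.001  0.0022 0.1346] rows 2 per [0.00048 0.00108 0.0673 ]
```

View pics/w13.png

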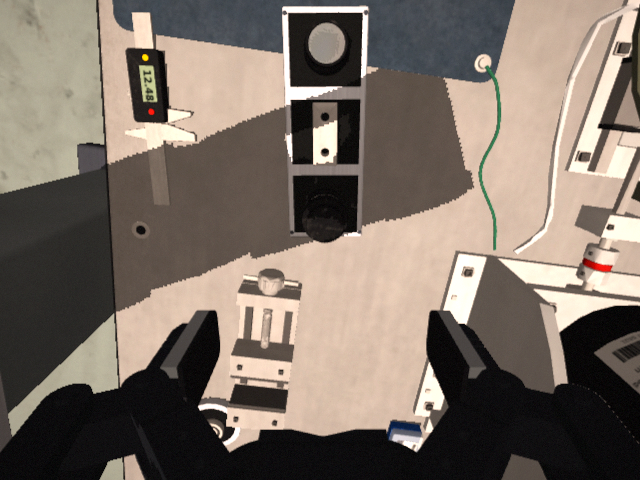

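arm_command([
  [-0.0163, 0.033, 0.003, 0, 0, 0],
  [-0.0163, 0.033, 0.003, 0, 0, 0],
  [-0.0163, 0.033, 0.003, 0, 0, 0],
  [-0.0163, 0.033, 0.003, 0, 0, 0],
  [-0.0163, 0.033, 0.003, 0, 0, 0],
  [-0.0163, 0.033, 0.003, 0, 0, 0],
  [-0.0163, 0.033, 0.003, 0, 0, 0],
  [-0.0163, 0.033, 0.003, 0, 0, 0.067],
  [0, 0, 0.03, 0, 0, 0.067],
  [0, 0, 0, 0, 0, 0],
  [0, 0, 0, 0, 0, 0],
  [0, 0, 0, 0, 0, 0],
])

```text
clock: 24.32
eef_pos: [422.4, -8.1, 148.9]
tcp_rot: [-3.141, 0.002, 0.003]
contact_force: [0.1, -0.4, 0.3]
opening: 1.0
```

```bash
python3 -c "
from h import *
go(421,-9,14,0)
f=r.grab_frame('wrist'); cv2.imwrite('pics/w14.png',cv2.convertScaleAbs(f['image'],alpha=1.5))
import pickle; pickle.dump((f,r.sense()),open('w14.pkl','wb'))
"
```

```text
t 24.32 pos [422.4  -8.1 148.9] rpy [-3.141e+00  2.000e-03  3.000e-03] open 1.0 F [ 0.1 -0.4  0.3]
shift tool mm [ -1.2   0.9 134.9] rows 4 per row m [-0.00029  0.00023  0.03372]
turn [-0.0002  0.0016  0.0033] rows 1 per [-0.00021  0.00165  0.00335]
```

View pics/w14.png

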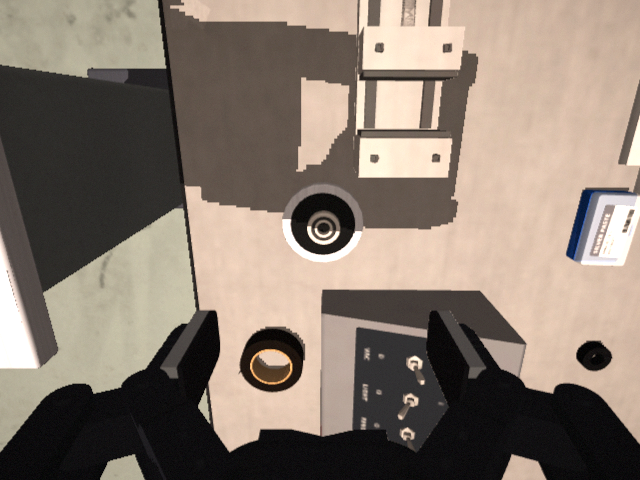

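```bash
python3 - <<'E'
from h import *
import pickle; f,s=pickle.load(open('w14.pkl','rb'))
a=cv2.convertScaleAbs(f['image'],alpha=2,beta=0)
cv2.imwrite('pics/w14c.png',cv2.resize(a[175:270,275:370],(760,760),interpolation=cv2.INTER_CUBIC)[:600])
E
```

```text
(no output)
```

View pics/w14c.png

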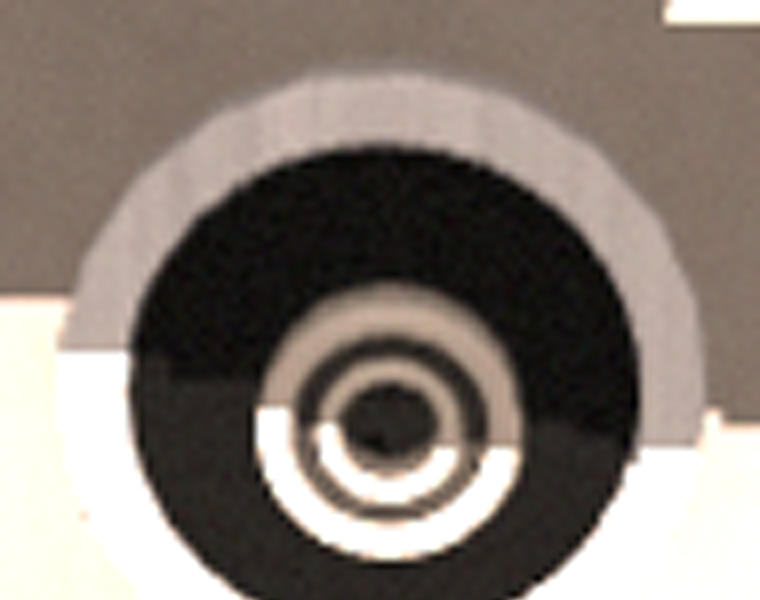

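```bash
python3 - <<'E'
from h import *
import pickle; f,s=pickle.load(open('w14.pkl','rb'))
g=cv2.cvtColor(f['image'],cv2.COLOR_BGR2GRAY)
m=(g<32).astype(np.uint8); m[:185]=0;m[265:]=0;m[:,:280]=0;m[:,365:]=0
n,l,st,ce=cv2.connectedComponentsWithStats(m); i=1+np.argmax(st[1:,4]); print(st[i])
c=np.argwhere(l==i)[:,::-1]; h=cv2.convexHull(c.astype(np.int32))
e=cv2.fitEllipse(h); print(e)
Q=np.array([ray(f,u,v,10)[:2] for u,v in h[:,0]],np.float32); print(cv2.minEnclosingCircle(Q), 'fit',cv2.fitEllipse(Q))
b=ray(f,275+389/8,175+427/8,18);print('bearing',b); go(b[0],b[1],14,0)
E
```

```text
[ 292  193   63   61 2077]
((322.5793762207031, 223.19422912597656), (60.383750915527344, 63.192901611328125), 91.78467559814453)
((421.3061828613281, -9.123043060302734), 25.56675148010254) fit ((421.3418884277344, -9.105217933654785), (50.68791961669922, 50.857845306396484), 70.35317993164062)
bearing [422.18175888 -10.24808973  18.        ]
t 24.37 pos [422.9  -7.9 149.3] rpy [-3.141  0.     0.004] open 1.003 F [-0.2 -0.2 -0.1]
shift tool mm [ -0.7   2.3 135.3] rows 4 per row m [-0.00017  0.00058  0.03383]
turn [-0.0002  0.0003  0.0036] rows 1 per [-0.00016  0.0003   0.00357]
```

arm_command([
  [-0.0007, 0.0023, 0.035, 0, 0, 0],
  [0, 0, 0.036, 0, 0, 0],
  [0, 0, 0.036, 0, 0, 0],
  [0, 0, 0.02, 0, 0, 0],
  [0, 0, 0.009, 0, 0, 0],
  [0, 0, 0, 0, 0, 0],
  [0, 0, 0, 0, 0, 0],
  [0, 0, 0, 0, 0, 0],
], fingers=0.06)

```text
clock: 25.03
eef_pos: [423.0, -10.7, 14.3]
tcp_rot: [3.142, -0.002, 0.002]
contact_force: [0.1, 0.4, 1.1]
opening: 0.704
```

```bash
python3 -c "
from h import *
go(422.2,-10.2,11.5,0)
f=r.grab_frame('wrist'); cv2.imwrite('pics/w15.png',cv2.convertScaleAbs(f['image'],alpha=1.5))
"
```

```text
t 25.03 pos [423.  -10.7  14.3] rpy [ 3.142e+00 -2.000e-03  2.000e-03] open 0.704 F [0.1 0.4 1.1]
shift tool mm [-0.9 -0.5  2.8] rows 1 per row m [-0.00085 -0.00053  0.00279]
turn [ 0.0001 -0.0023  0.0016] rows 1 per [ 5.00e-05 -2.27e-03  1.57e-03]
```

View pics/w15.png

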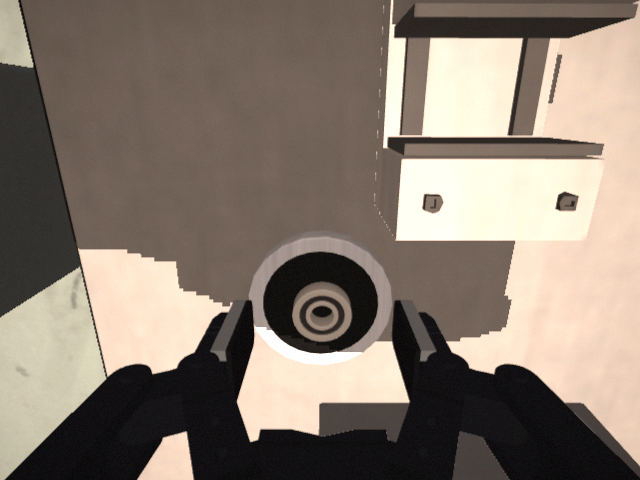

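arm_command([
  [-0.0005, -0.0003, 0.002, 0, 0, 0],
  [0, 0, 0, 0, 0, 0],
  [0, 0, 0, 0, 0, 0],
  [0, 0, 0, 0, 0, 0],
  [0, 0, 0, 0, 0, 0],
  [0, 0, 0, 0, 0, 0],
  [0, 0, 0, 0, 0, 0],
  [0, 0, 0, 0, 0, 0],
  [0, 0, 0, 0, 0, 0],
  [0, 0, 0, 0, 0, 0],
], fingers=0.012, squeeze=25)

```text
clock: 25.92
eef_pos: [421.5, -10.8, 11.6]
tcp_rot: [-3.142, -0.001, 0.0]
contact_force: [-0.9, 0.9, 8.8]
opening: 0.282
```

```bash
python3 -c "
from h import *
go(422.2,-10.2,11.5,0)
f=r.grab_frame('wrist'); cv2.imwrite('pics/w16.png',cv2.convertScaleAbs(f['image'],alpha=1.5))
import pickle; pickle.dump((f,r.sense()),open('w16.pkl','wb'))
"
```

```text
t 25.92 pos [421.5 -10.8  11.6] rpy [-3.142e+00 -1.000e-03  0.000e+00] open 0.282 F [-0.9  0.9  8.8]
shift tool mm [ 0.7 -0.6  0.1] rows 1 per row m [ 0.00066 -0.00055  0.00012]
turn [-0.     -0.0008  0.0004] rows 1 per [-3.0e-05 -8.1e-04  4.0e-04]
```

View pics/w16.png

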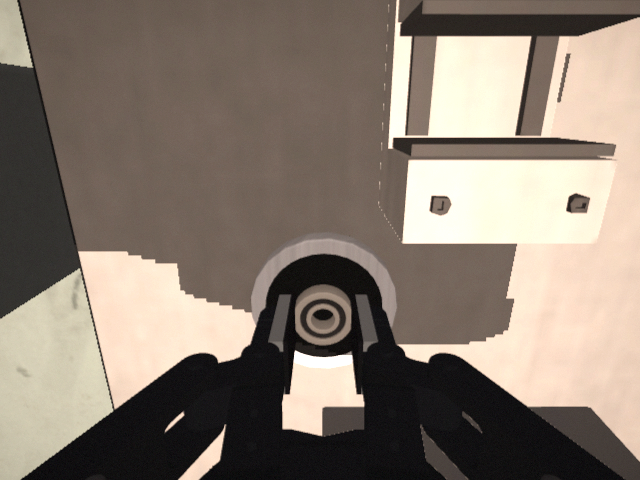

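arm_command([
  [0, 0, -0.005, 0, 0, 0],
  [0, 0, -0.015, 0, 0, 0],
  [0, 0, -0.03, 0, 0, 0],
  [0, 0, -0.04, 0, 0, 0],
  [0, 0, -0.04, 0, 0, 0],
  [0, 0, -0.02, 0, 0, -0.069],
  [0, 0, 0, 0, 0, -0.069],
  [0, 0, 0, 0, 0, 0],
  [0, 0, 0, 0, 0, 0],
  [0, 0, 0, 0, 0, 0],
])

```text
clock: 26.8
eef_pos: [420.4, -10.7, 160.4]
tcp_rot: [-3.141, 0.001, 0.136]
contact_force: [-0.3, -0.4, 0.1]
opening: 0.276
```

```bash
python3 -c "
from h import *
import pickle; f,s=pickle.load(open('w16.pkl','rb'));
print(RM(s['tcp_rot']).T@(ray(f,322.5,316,18)-s['eef_pos']))
go(507.5,335.6,150,.138)
f=r.grab_frame('wrist'); cv2.imwrite('pics/w17.png',cv2.convertScaleAbs(f['image'],alpha=1.5))
pickle.dump((f,r.sense()),open('w17.pkl','wb'))
"
```

```text
[-0.82617057 -1.76325338 -6.37015983]
t 26.8 pos [420.4 -10.7 160.4] rpy [-3.141e+00  1.000e-03  1.360e-01] open 0.276 F [-0.3 -0.4  0.1]
shift tool mm [ 133.3 -331.3   10.3] rows 9 per row m [ 0.01482 -0.03681  0.00114]
turn [-0.0002  0.0015 -0.0016] rows 1 per [-0.00024  0.00145 -0.00165]
```

View pics/w17.png

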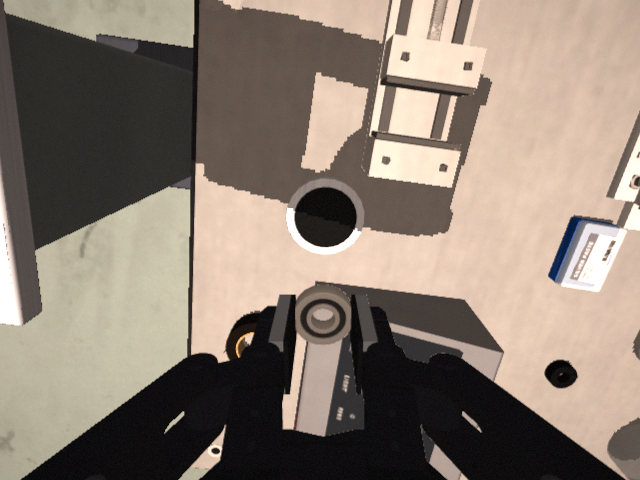

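arm_command([
  [0.0148, -0.0367, 0, 0, 0, 0],
  [0.0148, -0.0367, 0, 0, 0, 0],
  [0.0148, -0.0367, 0, 0, 0, 0],
  [0.0148, -0.0367, 0, 0, 0, 0],
  [0.0148, -0.0367, 0, 0, 0, 0],
  [0.0148, -0.0367, 0, 0, 0, 0],
  [0.0148, -0.0367, 0, 0, 0, 0],
  [0.0148, -0.0367, 0, 0, 0, 0],
  [0.0148, -0.0367, 0, 0, 0, 0],
  [0, 0, 0.03, 0, 0, 0],
  [0, 0, 0.04, 0, 0, 0],
  [0, 0, 0.03, 0, 0, 0],
  [0, 0, 0, 0, 0, 0],
  [0, 0, 0, 0, 0, 0],
  [0, 0, 0, 0, 0, 0],
])

```text
clock: 28.1
eef_pos: [508.1, 335.0, 61.8]
tcp_rot: [-3.141, -0.0, 0.138]
contact_force: [-0.5, 0.3, -0.2]
opening: 0.277
```

```bash
python3 -c "
from h import *
import pickle
go(507.5,335.6,34.6,.138)
f=r.grab_frame('wrist'); cv2.imwrite('pics/w18.png',cv2.convertScaleAbs(f['image'],alpha=1.5))
pickle.dump((f,r.sense()),open('w18.pkl','wb'))
"
```

```text
t 28.1 pos [508.1 335.   61.8] rpy [-3.141 -0.     0.138] open 0.277 F [-0.5  0.3 -0.2]
shift tool mm [-0.5 -0.6 27.2] rows 1 per row m [-0.00048 -0.00063  0.02721]
turn [-0.0002 -0.0003 -0.0001] rows 1 per [-0.00017 -0.00034 -0.00015]
```

View pics/w18.png

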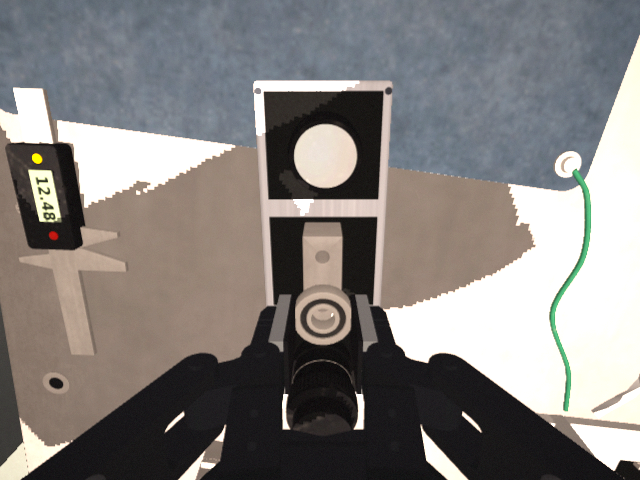

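```bash
python3 - <<'E'
from h import *
import pickle; f,s=pickle.load(open('w18.pkl','rb'))
R=RM(s['tcp_rot']);T=lambda u,v,z:(R.T@(ray(f,u,v,z)-s['eef_pos'])).round(1)
a=cv2.convertScaleAbs(f['image'],alpha=2.2,beta=0)
cv2.imwrite('pics/w18c.png',cv2.resize(a[210:350,270:380],(550,700),interpolation=cv2.INTER_CUBIC)[:600])
print('block edge',T(302.5,223,33),T(343,223,33),'hole',T(322.5,257,33),'bearing',T(322.8,317.5,s['eef_pos'][2]+6.4))
print('L sq',T(264,91,8),T(383,91,8),T(270,199,8),T(379,199,8))
E
```

```text
block edge [-11.3 -32.5  29.7] [  8.6 -32.5  29.7] hole [ -1.5 -14.6  29.7] bearing [-1.3 -1.4 -6.4]
L sq [-30.8 -93.9  54.7] [ 28.7 -94.   54.8] [-30.4 -38.8  54.6] [ 29.5 -38.8  54.8]
```

View pics/w18c.png

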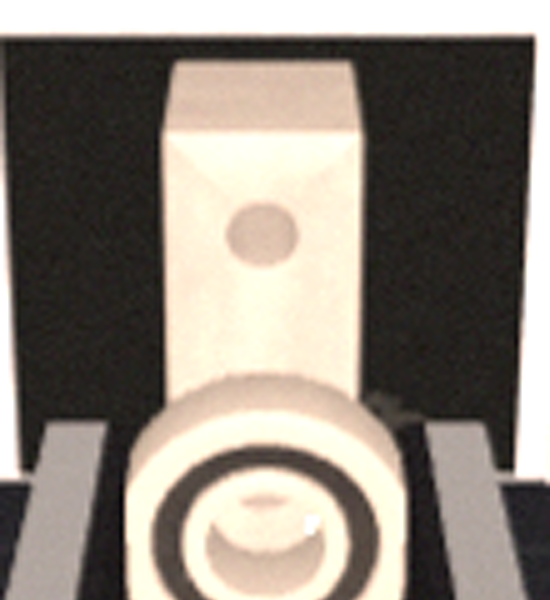

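```bash
python3 - <<'E'
from h import *
import pickle; f,s=pickle.load(open('w18.pkl','rb'))
R=RM(s['tcp_rot']);T=lambda u,v,z:(R.T@(ray(f,u,v,z)-s['eef_pos'])).round(1)
a=cv2.convertScaleAbs(f['image'],alpha=2.2,beta=0)
cv2.imwrite('pics/w18d.png',cv2.resize(a[275:355,280:370],(675,600),interpolation=cv2.INTER_CUBIC))
print('block edge',T(302.4,235.6,33),T(342.4,235.6,33),'hole',T(322.4,257,33))
E
```

```text
block edge [-11.5 -26.   29.7] [  8.4 -26.   29.7] hole [ -1.5 -14.6  29.7]
```

View pics/w18d.png

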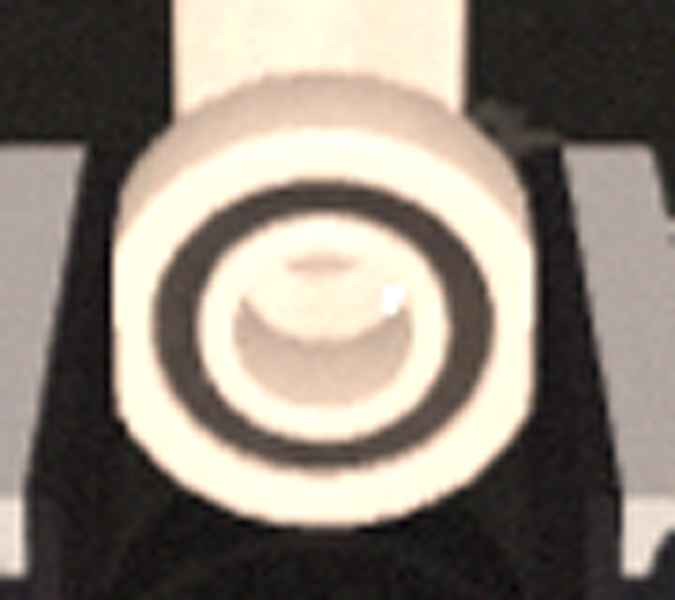

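arm_command([
  [-0.0004, 0.0002, 0.015, 0, 0, 0],
  [0, 0, 0.008, 0, 0, 0],
  [0, 0, 0.002, 0, 0, 0],
  [0, 0, 0, 0, 0, 0],
  [0, 0, 0, 0, 0, 0],
])

```text
clock: 28.57
eef_pos: [507.5, 334.8, 36.8]
tcp_rot: [-3.141, -0.001, 0.138]
contact_force: [0.2, 0.3, -0.6]
opening: 0.277
```

arm_command([
  [0, 0, 0.001, 0, 0, 0],
  [0, 0, 0, 0, 0, 0],
  [0, 0, 0, 0, 0, 0],
])

```text
clock: 28.82
eef_pos: [507.3, 334.7, 35.4]
tcp_rot: [-3.141, -0.0, 0.139]
contact_force: [-0.2, -0.1, -0.1]
opening: 0.278
```

arm_command([
  [0, 0, 0.001, 0, 0, 0],
  [0, 0, 0, 0, 0, 0],
  [0, 0, 0, 0, 0, 0],
])

```text
clock: 29.07
eef_pos: [507.4, 334.8, 34.7]
tcp_rot: [-3.141, -0.001, 0.139]
contact_force: [-1.2, -1.1, 6.5]
opening: 0.276
```

arm_command([
  [0, 0, 0, 0, 0, 0],
  [0, 0, 0, 0, 0, 0],
  [0, 0, 0, 0, 0, 0],
  [0, 0, 0, 0, 0, 0],
  [0, 0, 0, 0, 0, 0],
  [0, 0, -0.02, 0, 0, 0],
  [0, 0, -0.03, 0, 0, 0],
  [0, 0, -0.04, 0, 0, 0],
  [0, 0, -0.04, 0, 0, 0],
  [0, 0, 0, 0, 0, 0],
  [0, 0, 0, 0, 0, 0],
  [0, 0, 0, 0, 0, 0],
], fingers=0.06)

```text
clock: 30.07
eef_pos: [506.9, 334.4, 163.8]
tcp_rot: [3.142, 0.0, 0.139]
contact_force: [0.6, -0.4, -0.3]
opening: 0.703
```

```bash
python3 -c "
from h import *
import pickle
go(672,-137,170,0)
f=r.grab_frame('wrist'); cv2.imwrite('pics/w19.png',cv2.resize(cv2.convertScaleAbs(f['image'],alpha=1.8)[40:340,200:440],(480,600)))
pickle.dump((f,r.sense()),open('w19.pkl','wb'))
"
```

```text
t 30.07 pos [506.9 334.4 163.8] rpy [3.142 0.    0.139] open 0.703 F [ 0.6 -0.4 -0.3]
shift tool mm [ 98.4 489.7  -6.2] rows 13 per row m [ 0.00757  0.03767 -0.00048]
turn [0.     0.     0.1386] rows 2 per [1.00e-05 1.00e-05 6.93e-02]
```

View pics/w19.png

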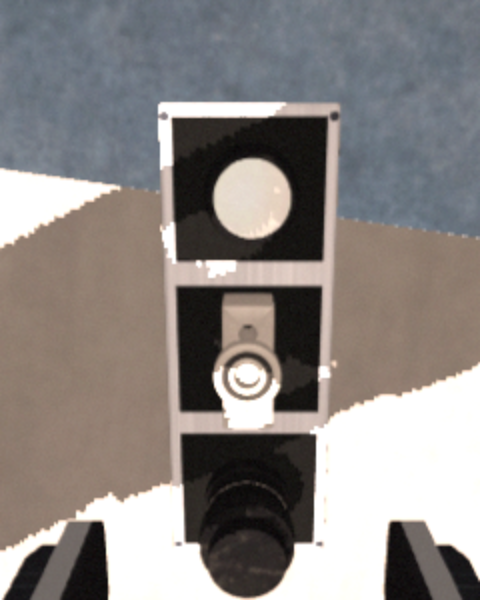

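```bash
python3 - <<'E'
from h import *
import pickle; f,s=pickle.load(open('w19.pkl','rb'))
a=cv2.convertScaleAbs(f['image'],alpha=1.2)
cv2.imwrite('pics/w19c.png',cv2.resize(a[180:260,285:365],(600,600),interpolation=cv2.INTER_CUBIC))
E
```

```text
(no output)
```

View pics/w19c.png

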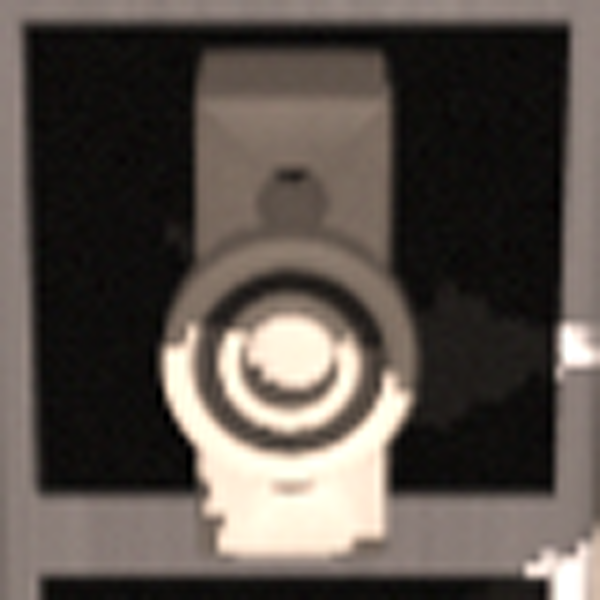

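```bash
python3 - <<'E'
from h import *
import pickle; f,s=pickle.load(open('w19.pkl','rb'))
R=RM(s['tcp_rot']);T=lambda x,y,z:(R.T@(ray(f,285+x/7.5,180+y/7.5,z)-s['eef_pos'])).round(1)
print('block far',T(194,97,33),T(391,97,33),'near',T(217,557,33),T(385,557,33),'hole',T(292,202,33))
print('bearing',T(290,362,41),'ext',T(162,362,41),T(415,362,41),T(290,273,41),T(290,452,41))
print('sq',T(25,25,8),T(570,25,8),T(40,492,8),T(555,492,8))
E
```

```text
block far [ -9.  -26.6 129.9] [ 11.  -26.6 129.9] near [ -7.   23.5 129.9] [ 11.   23.5 129.9] hole [  1.  -15.6 129.9]
bearing [  0.8  -0.9 121.9] ext [-12.2  -0.9 121.9] [ 13.5  -0.9 121.9] [  0.8 -10.3 121.9] [  0.8   8.7 121.9]
sq [-28.2 -29.3 154.9] [ 31.6 -29.3 154.8] [-28.1  25.2 155. ] [ 31.7  25.2 154.9]
```

arm_command([
  [-0.0068, 0.0387, -0.002, 0, 0, 0],
  [-0.0068, 0.0387, -0.002, 0, 0, 0],
  [-0.0068, 0.0387, -0.002, 0, 0, 0],
  [-0.0068, 0.0387, -0.002, 0, 0, 0],
  [-0.0068, 0.0387, -0.002, 0, 0, 0],
  [-0.0068, 0.0387, -0.002, 0, 0, 0],
  [-0.0068, 0.0387, -0.002, 0, 0, 0],
  [-0.0068, 0.0387, -0.002, 0, 0, 0],
  [-0.0068, 0.0387, -0.002, 0, 0, 0],
  [-0.0068, 0.0387, -0.002, 0, 0, 0],
  [-0.0068, 0.0387, -0.002, 0, 0, 0],
  [-0.0068, 0.0387, -0.002, 0, 0, 0],
  [0, 0, 0, 0, 0, 0.07],
  [0, 0, 0, 0, 0, 0.069],
  [0, 0, 0, 0, 0, 0],
  [0, 0, 0, 0, 0, 0],
  [0, 0, 0, 0, 0, 0],
])

```text
clock: 31.53
eef_pos: [490.0, -136.2, 187.1]
tcp_rot: [-3.141, 0.002, 0.002]
contact_force: [-0.4, -0.4, 0.6]
opening: 0.7
```

```bash
python3 -c "
from h import *
go(672,-137,170,0)"
```

```text
t 31.53 pos [ 490.  -136.2  187.1] rpy [-3.141e+00  2.000e-03  2.000e-03] open 0.7 F [-0.4 -0.4  0.6]
shift tool mm [182.1   1.3  16.8] rows 5 per row m [0.03641 0.00026 0.00336]
turn [-0.0005  0.0017  0.0024] rows 1 per [-0.00047  0.00168  0.00239]
```

arm_command([
  [0.0303, 0.0002, 0.001, 0, 0, 0],
  [0.0303, 0.0002, 0.001, 0, 0, 0],
  [0.0303, 0.0002, 0.001, 0, 0, 0],
  [0.0303, 0.0002, 0.001, 0, 0, 0],
  [0.0303, 0.0002, 0.001, 0, 0, 0],
  [0.0303, 0.0002, 0.001, 0, 0, 0],
  [0, 0, 0, 0, 0, 0],
  [0, 0, 0, 0, 0, 0],
  [0, 0, 0, 0, 0, 0],
])

```text
clock: 32.28
eef_pos: [671.3, -137.2, 181.1]
tcp_rot: [-3.141, 0.002, 0.002]
contact_force: [-1.7, -1.2, -0.5]
opening: 0.703
```

```bash
python3 -c "
from h import *
import pickle
go(672,-137,10,0)
f=r.grab_frame('wrist'); cv2.imwrite('pics/w20.png',cv2.convertScaleAbs(f['image'],alpha=1.5))
pickle.dump((f,r.sense()),open('w20.pkl','wb'))
"
```

```text
t 32.28 pos [ 671.3 -137.2  181.1] rpy [-3.141e+00  2.000e-03  2.000e-03] open 0.703 F [-1.7 -1.2 -0.5]
shift tool mm [ 1.100e+00 -1.000e-01  1.711e+02] rows 5 per row m [ 2.200e-04 -3.000e-05  3.422e-02]
turn [-0.0003  0.0021  0.0015] rows 1 per [-0.00032  0.00206  0.00151]
```

View pics/w20.png

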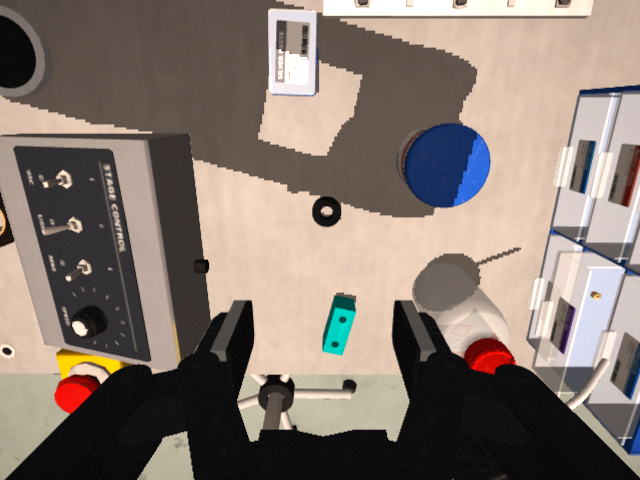

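```bash
python3 - <<'E'
from h import *
import pickle; f,s=pickle.load(open('w20.pkl','rb'))
a=cv2.convertScaleAbs(f['image'],alpha=3)
cv2.imwrite('pics/w20c.png',cv2.resize(a[190:235,300:350],(600,540),interpolation=cv2.INTER_CUBIC))
c=ray(f,326.3,211.5,10); print('collar',c)
for z in (50,65,80): print(z,[ray(f,u,v,z).round(0) for u,v in ((405,165),(448,165),(490,165))])
g=r.grab_frame('scene')
print('jar base scene',ray(g,452,243,0).round(0), 'lid',[ray(g,453,219,z).round(0) for z in (50,65,80)])
go(c[0],c[1],10,np.pi/2)
E
```

```text
collar [ 673.36839913 -136.21661523   10.        ]
50 [array([731., -90.,  50.]), array([763., -90.,  50.]), array([794., -90.,  50.])]
65 [array([728., -88.,  65.]), array([758., -88.,  65.]), array([787., -88.,  65.])]
80 [array([725., -86.,  80.]), array([753., -86.,  80.]), array([781., -86.,  80.])]
jar base scene [753. -98.   0.] lid [array([776., -82.,  50.]), array([755., -90.,  65.]), array([733., -98.,  80.])]
t 32.38 pos [ 671.  -137.6  181.8] rpy [-3.141e+00  1.000e-03  0.000e+00] open 0.705 F [-0.5 -0.   0.1]
shift tool mm [  2.6  -1.3 171.8] rows 5 per row m [ 0.00051 -0.00027  0.03435]
turn [-1.1000e-03  8.0000e-04 -1.5704e+00] rows 14 per [-8.0000e-05  6.0000e-05 -1.1217e-01]
```

View pics/w20c.png

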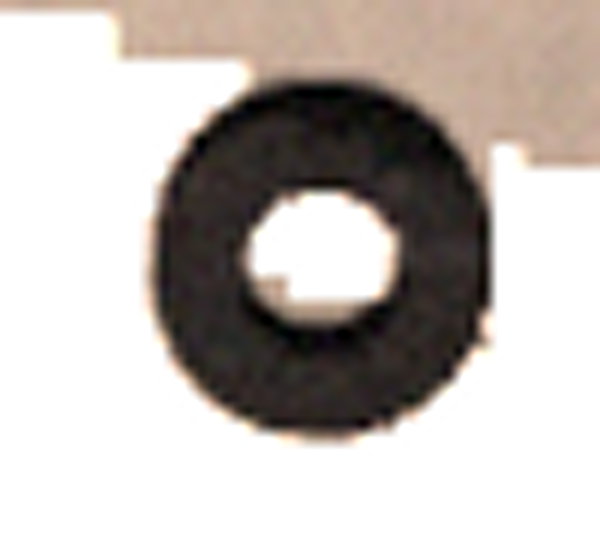

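arm_command([
  [0.0026, -0.0013, 0.02, 0, 0, -0.11],
  [0, 0, 0.02, 0, 0, -0.11],
  [0, 0, 0.02, 0, 0, -0.11],
  [0, 0, 0.02, 0, 0, -0.11],
  [0, 0, 0, 0, 0, -0.11],
  [0, 0, 0, 0, 0, -0.11],
  [0, 0, 0, 0, 0, -0.11],
  [0, 0, 0, 0, 0, -0.11],
  [0, 0, 0, 0, 0, -0.11],
  [0, 0, 0, 0, 0, -0.11],
  [0, 0, 0, 0, 0, 0],
  [0, 0, 0, 0, 0, 0],
  [0, 0, 0, 0, 0, 0],
])

```text
clock: 33.47
eef_pos: [674.5, -136.7, 102.3]
tcp_rot: [3.141, -0.0, 1.096]
contact_force: [-0.1, -0.3, 0.1]
opening: 0.704
```

```bash
python3 - <<'E'
from h import *
go(673.5,-136.2,3,1.1)
f=r.grab_frame('wrist'); cv2.imwrite('pics/w21.png',cv2.convertScaleAbs(f['image'],alpha=2))
import pickle; pickle.dump((f,r.sense()),open('w21.pkl','wb'))
E
```

```text
t 33.47 pos [ 674.5 -136.7  102.3] rpy [ 3.141 -0.     1.096] open 0.704 F [-0.1 -0.3  0.1]
shift tool mm [-0.  -1.1 99.3] rows 3 per row m [-1.000e-05 -3.800e-04  3.311e-02]
turn [ 0.0002 -0.     -0.004 ] rows 1 per [ 1.90e-04 -4.00e-05 -4.01e-03]
```

View pics/w21.png

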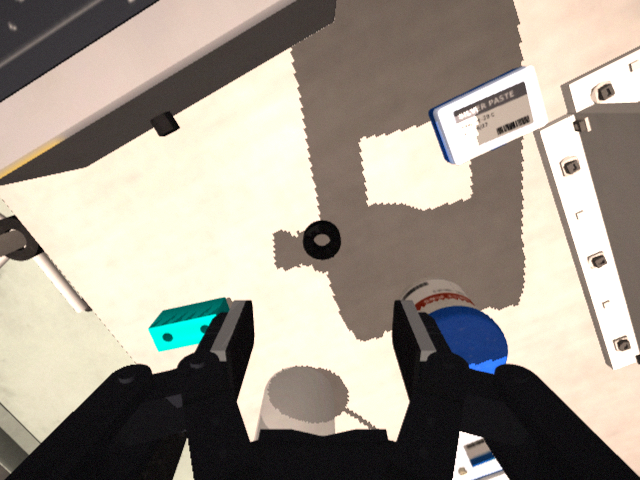

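```bash
python3 - <<'E'
from h import *
import pickle; f,s=pickle.load(open('w21.pkl','rb'))
c=ray(f,322,239.5,10);print(c); go(c[0],c[1],3)
E
```

```text
[ 671.9669412  -136.02410647   10.        ]
t 33.52 pos [ 674.6 -136.7  102.3] rpy [ 3.141 -0.     1.097] open 0.703 F [ 0.5 -0.8  0.4]
shift tool mm [-0.6 -2.6 99.3] rows 3 per row m [-0.00021 -0.00088  0.03309]
```

arm_command([
  [0, -0.0009, 0.03, 0, 0, 0],
  [0, 0, 0.035, 0, 0, 0],
  [0, 0, 0.02, 0, 0, 0],
  [0, 0, 0.012, 0, 0, 0],
  [0, 0, 0, 0, 0, 0],
  [0, 0, 0, 0, 0, 0],
  [0, 0, 0, 0, 0, 0],
])

```text
clock: 34.1
eef_pos: [675.3, -136.5, 6.5]
tcp_rot: [3.139, -0.001, 1.099]
contact_force: [0.7, 0.1, 0.1]
opening: 0.702
```

arm_command([
  [0, -0.002, 0.003, 0, 0, 0],
  [0, 0, 0, 0, 0, 0],
  [0, 0, 0, 0, 0, 0],
])

```text
clock: 34.35
eef_pos: [672.6, -135.4, 2.8]
tcp_rot: [3.141, -0.0, 1.099]
contact_force: [-0.0, 0.2, 1.1]
opening: 0.702
```

arm_command([
  [0, 0, 0, 0, 0, 0],
  [0, 0, 0, 0, 0, 0],
  [0, 0, 0, 0, 0, 0],
  [0, 0, 0, 0, 0, 0],
  [0, 0, 0, 0, 0, 0],
  [0, 0, 0, 0, 0, 0],
  [0, 0, 0, 0, 0, 0],
  [0, 0, 0, 0, 0, 0],
  [0, 0, 0, 0, 0, 0],
], fingers=0.012, squeeze=25)

```text
clock: 35.1
eef_pos: [672.4, -135.3, 2.4]
tcp_rot: [3.141, -0.0, 1.1]
contact_force: [-1.0, 0.6, 5.1]
opening: 0.279
```

```bash
python3 - <<'E'
from h import *
go(673.5,-136.2,190,0)
f=r.grab_frame('wrist'); cv2.imwrite('pics/w22.png',cv2.convertScaleAbs(f['image'],alpha=2))
import pickle; pickle.dump((f,r.sense()),open('w22.pkl','wb'))
E
```

```text
t 35.1 pos [ 672.4 -135.3    2.4] rpy [ 3.141 -0.     1.1  ] open 0.279 F [-1.   0.6  5.1]
shift tool mm [  -0.3    1.4 -187.6] rows 5 per row m [-6.000e-05  2.800e-04 -3.753e-02]
turn [ 2.0000e-04 -2.0000e-04  1.0996e+00] rows 10 per [ 2.0000e-05 -2.0000e-05  1.0996e-01]
```

View pics/w22.png

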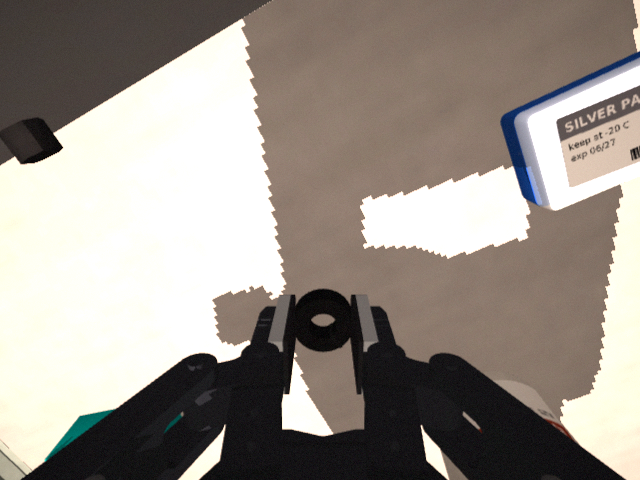

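arm_command([
  [0, 0, -0.006, 0, 0, 0],
  [0, 0, -0.02, 0, 0, 0],
  [0, 0, -0.03, 0, 0, 0],
  [0, 0, -0.038, 0, 0, 0],
  [0, 0, -0.038, 0, 0, 0],
  [0, 0, -0.038, 0, 0, 0.11],
  [0, 0, 0, 0, 0, 0.11],
  [0, 0, 0, 0, 0, 0.11],
  [0, 0, 0, 0, 0, 0.11],
  [0, 0, 0, 0, 0, 0.11],
  [0, 0, 0, 0, 0, 0.11],
  [0, 0, 0, 0, 0, 0.11],
  [0, 0, 0, 0, 0, 0.11],
  [0, 0, 0, 0, 0, 0.11],
  [0, 0, 0, 0, 0, 0.11],
  [0, 0, 0, 0, 0, 0],
  [0, 0, 0, 0, 0, 0],
])

```text
clock: 36.57
eef_pos: [672.2, -135.3, 172.0]
tcp_rot: [3.142, 0.0, 0.003]
contact_force: [0.4, 0.3, -0.6]
opening: 0.278
```

```bash
python3 - <<'E'
from h import *
import pickle; f,s=pickle.load(open('w22.pkl','rb'))
print(RM(s['tcp_rot']).T@(ray(f,323,318.5,10)-s['eef_pos']))
go(421,-10,170,0)
E
```

```text
[ 0.05003037 -1.84165349 -7.62861627]
t 36.57 pos [ 672.2 -135.3  172. ] rpy [3.142e+00 0.000e+00 3.000e-03] open 0.278 F [ 0.4  0.3 -0.6]
shift tool mm [-250.8 -126.1    2. ] rows 8 per row m [-0.03135 -0.01576  0.00025]
turn [0.     0.0002 0.003 ] rows 1 per [2.00e-05 1.50e-04 3.01e-03]
```

arm_command([
  [-0.0313, -0.0157, 0, 0, 0, 0],
  [-0.0313, -0.0157, 0, 0, 0, 0],
  [-0.0313, -0.0157, 0, 0, 0, 0],
  [-0.0313, -0.0157, 0, 0, 0, 0],
  [-0.0313, -0.0157, 0, 0, 0, 0],
  [-0.0313, -0.0157, 0, 0, 0, 0],
  [-0.0313, -0.0157, 0, 0, 0, 0],
  [-0.0313, -0.0155, 0, 0, 0, 0.003],
  [0, 0, 0.03, 0, 0, 0],
  [0, 0, 0.04, 0, 0, 0],
  [0, 0, 0.04, 0, 0, 0],
  [0, 0, 0.015, 0, 0, 0],
  [0, 0, 0, 0, 0, 0],
  [0, 0, 0, 0, 0, 0],
  [0, 0, 0, 0, 0, 0],
])

```text
clock: 37.82
eef_pos: [422.9, -9.9, 48.0]
tcp_rot: [3.142, -0.001, -0.002]
contact_force: [-0.3, -0.0, -0.1]
opening: 0.28
```

```bash
python3 - <<'E'
from h import *
go(421,-10.8,12.4,0)
f=r.grab_frame('wrist'); cv2.imwrite('pics/w23.png',cv2.convertScaleAbs(f['image'],alpha=1.5))
cv2.imwrite('pics/w23c.png',cv2.resize(cv2.convertScaleAbs(f['image'],alpha=4)[215:365,240:410],(680,600),interpolation=cv2.INTER_CUBIC))
import pickle; pickle.dump((f,r.sense()),open('w23.pkl','wb'))
E
```

```text
t 37.82 pos [422.9  -9.9  48. ] rpy [ 3.142e+00 -1.000e-03 -2.000e-03] open 0.28 F [-0.3 -0.  -0.1]
shift tool mm [-1.9  0.9 35.6] rows 1 per row m [-0.00193  0.00094  0.0356 ]
turn [ 0.0001 -0.0014 -0.0019] rows 1 per [ 6.00e-05 -1.44e-03 -1.86e-03]
```

View pics/w23.png

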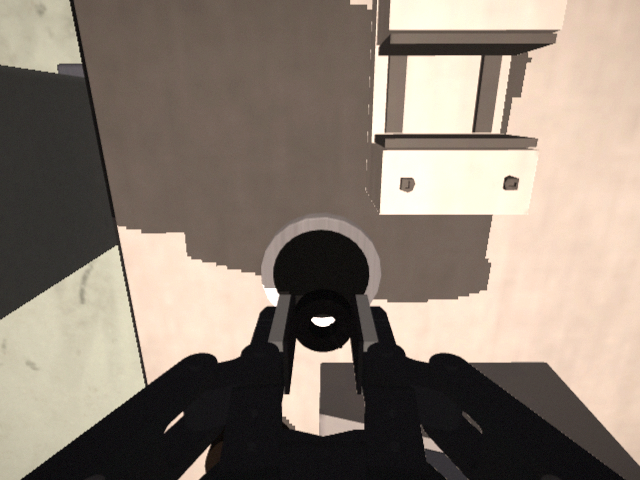

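View pics/w23c.png

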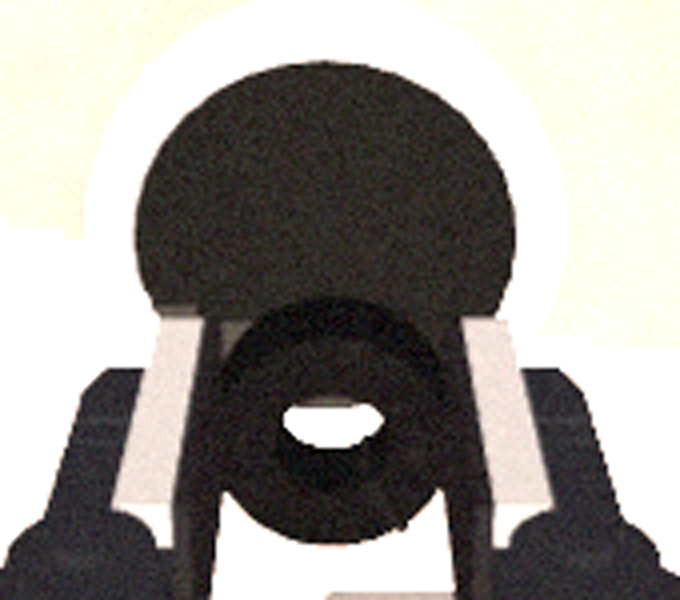

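```bash
python3 - <<'E'
from h import *
import pickle; f,s=pickle.load(open('w23.pkl','rb'))
R=RM(s['tcp_rot']);T=lambda x,y,z:(R.T@(ray(f,240+x/4,215+y/4,z)-s['eef_pos'])).round(2)
g=cv2.cvtColor(f['image'],cv2.COLOR_BGR2GRAY)
P=[]
for v in range(232,285):
    row=g[v]; 
    xs=np.nonzero(row[260:390]<28)[0]
    if len(xs)>20: P+= [(260+xs[0]-.5,v),(260+xs[-1]+.5,v)]
Q=np.array([(R.T@(ray(f,u,v,10)-s['eef_pos']))[:2] for u,v in P])
A=np.c_[2*Q,np.ones(len(Q))]; sol=np.linalg.lstsq(A,(Q**2).sum(1),rcond=None)[0]
rad=np.sqrt(sol[2]+sol[0]**2+sol[1]**2); print('rest',sol[:2],rad,np.abs(np.linalg.norm(Q-sol[:2],axis=1)-rad).max())
print('collar',T(333,414,58-2.4-2.4+2.4),T(333,543,s['eef_pos'][2]+7.6))
E
```

```text
rest [-2.13136592 -0.35504259] 25.766891768607724 0.3416814088969389
collar [-0.84 -1.3  -7.27] [-0.82 14.64 -7.6 ]
```

```bash
python3 - <<'E'
from h import *
import pickle; f,s=pickle.load(open('w23.pkl','rb'))
a=np.clip((f['image'].astype(float)/40)**.6*255,0,255).astype(np.uint8)
cv2.imwrite('pics/w23d.png',cv2.resize(a[280:360,280:370],(675,600),interpolation=cv2.INTER_CUBIC))
E
```

```text
(no output)
```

View pics/w23d.png

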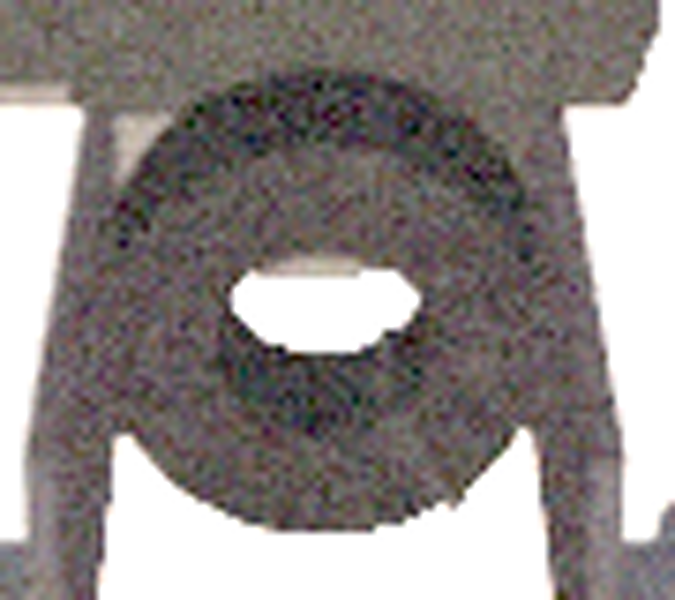

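```bash
python3 - <<'E'
from h import *
import pickle; f,s=pickle.load(open('w23.pkl','rb'))
R=RM(s['tcp_rot']);z=s['eef_pos'][2]+7.6
T=lambda u,v,z:(R.T@(ray(f,u,v,z)-s['eef_pos'])).round(2)
for y in (140,530,255,435): print(T(323.1,280+y/7.5,z))
E
```

```text
[ -0.91 -10.92  -7.6 ]
[-0.89 14.6  -7.6 ]
[-0.91 -3.67 -7.6 ]
[-0.89  8.13 -7.6 ]
```

arm_command([
  [-0.0012, -0.0023, 0.018, 0, 0, 0],
  [0, 0, 0.01, 0, 0, 0],
  [0, 0, 0.004, 0, 0, 0],
  [0, 0, 0.001, 0, 0, 0],
  [0, 0, 0, 0, 0, 0],
  [0, 0, 0, 0, 0, 0],
])

```text
clock: 38.37
eef_pos: [421.5, -7.6, 14.8]
tcp_rot: [3.142, -0.002, -0.003]
contact_force: [-0.5, 0.6, -0.6]
opening: 0.281
```

```bash
python3 - <<'E'
from h import *
go(421,-8.5,12.4,0)
f=r.grab_frame('wrist')
a=np.clip((f['image'].astype(float)/60)**.6*255,0,255).astype(np.uint8)
cv2.imwrite('pics/w24.png',cv2.resize(a[220:370,230:410],(720,600),interpolation=cv2.INTER_CUBIC))
import pickle; pickle.dump((f,r.sense()),open('w24.pkl','wb'))
E
```

```text
t 38.37 pos [421.5  -7.6  14.8] rpy [ 3.142e+00 -2.000e-03 -3.000e-03] open 0.281 F [-0.5  0.6 -0.6]
shift tool mm [-0.5  0.9  2.4] rows 1 per row m [-0.00049  0.00093  0.00242]
turn [ 0.     -0.0015 -0.0032] rows 1 per [ 4.00e-05 -1.52e-03 -3.24e-03]
```

View pics/w24.png

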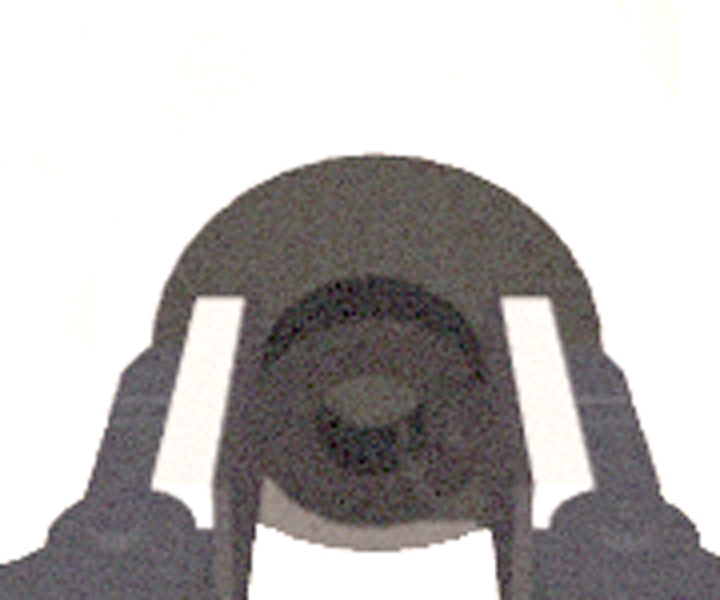

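```bash
python3 - <<'E'
from h import *
import pickle; f,s=pickle.load(open('w24.pkl','rb'))
R=RM(s['tcp_rot'])
T=lambda x,y,z:(R.T@(ray(f,230+x/4,220+y/4,z)-s['eef_pos'])).round(2)
print('inlay',T(378,154,10),T(378,550,10),T(155,340,10),T(602,340,10))
z=s['eef_pos'][2]+7.6
print('collar',T(372,318,z),T(372,525,z))
E
```

```text
inlay [  0.11 -23.67   4.75] [ 0.21 27.8   4.75] [-25.31  -0.78   4.71] [25.75 -0.75  4.78]
collar [ -0.55 -10.29  -7.6 ] [-0.53 15.21 -7.6 ]
```

arm_command([
  [0.0006, -0.0004, 0.0015, 0, 0, 0],
  [0, 0, 0, 0, 0, 0],
  [0, 0, 0, 0, 0, 0],
])

```text
clock: 38.67
eef_pos: [421.5, -7.1, 12.6]
tcp_rot: [3.142, -0.0, -0.003]
contact_force: [-0.3, -0.5, -0.6]
opening: 0.285
```

arm_command([
  [0, 0, 0.001, 0, 0, 0],
  [0, 0, 0, 0, 0, 0],
  [0, 0, 0, 0, 0, 0],
])

```text
clock: 38.92
eef_pos: [421.6, -7.1, 12.1]
tcp_rot: [-3.142, -0.0, -0.003]
contact_force: [-4.1, -1.1, 14.7]
opening: 0.282
```

Seated. Release and rise.

arm_command([
  [0, 0, -0.0005, 0, 0, 0],
  [0, 0, 0, 0, 0, 0],
  [0, 0, 0, 0, 0, 0],
  [0, 0, 0, 0, 0, 0],
  [0, 0, 0, 0, 0, 0],
  [0, 0, -0.02, 0, 0, 0],
  [0, 0, -0.03, 0, 0, 0],
  [0, 0, -0.04, 0, 0, 0],
  [0, 0, -0.04, 0, 0, 0],
  [0, 0, 0, 0, 0, 0],
  [0, 0, 0, 0, 0, 0],
  [0, 0, 0, 0, 0, 0],
], fingers=0.06)

```text
clock: 39.92
eef_pos: [421.1, -7.1, 141.8]
tcp_rot: [3.142, -0.0, -0.003]
contact_force: [-0.3, -0.2, -0.1]
opening: 0.704
```

```bash
python3 - <<'E'
from h import *
go(421,-8.5,150,0)
f=r.grab_frame('wrist')
cv2.imwrite('pics/w25.png',cv2.convertScaleAbs(f['image'],alpha=1.5))
a=np.clip((f['image'].astype(float)/90)**.6*255,0,255).astype(np.uint8)
cv2.imwrite('pics/w25c.png',cv2.resize(a[175:270,275:370],(600,600),interpolation=cv2.INTER_CUBIC))
import pickle; pickle.dump((f,r.sense()),open('w25.pkl','wb'))
g=r.grab_frame('scene'); cv2.imwrite('pics/s25.png',cv2.resize(g['image'][190:370,200:520],(800,450),interpolation=cv2.INTER_CUBIC))
E
```

```text
t 39.92 pos [421.1  -7.1 141.8] rpy [ 3.142e+00 -0.000e+00 -3.000e-03] open 0.704 F [-0.3 -0.2 -0.1]
shift tool mm [-0.1  1.4 -8.2] rows 1 per row m [-6.00e-05  1.38e-03 -8.17e-03]
turn [ 0.     -0.0002 -0.0034] rows 1 per [ 1.0e-05 -2.2e-04 -3.4e-03]
```

View pics/w25c.png

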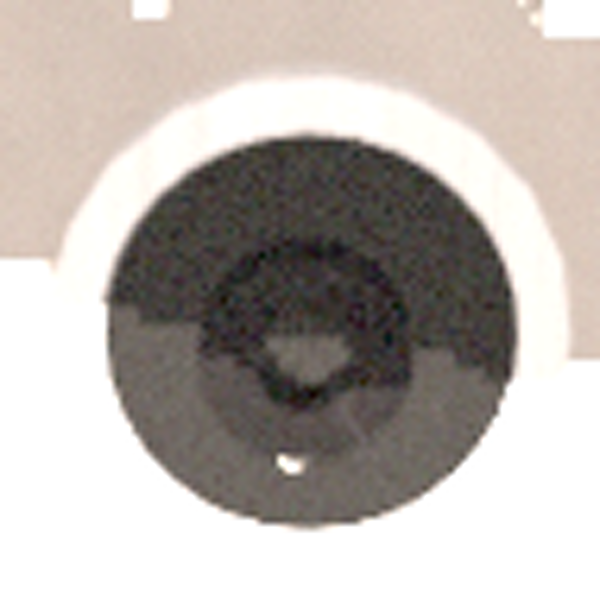

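View pics/s25.png

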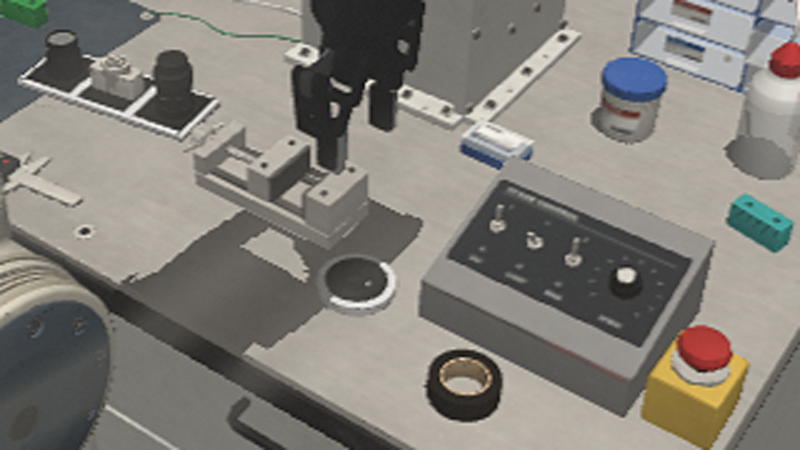

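```bash
python3 - <<'E'
from h import *
import pickle; f,s=pickle.load(open('w25.pkl','rb'))
k=600/95
T=lambda x,y,z:ray(f,275+x/k,175+y/k,z)[:2].round(2)
print('inlay',T(312,135,10),T(312,525,10),T(108,330,10),T(517,330,10))
print('collar',T(200,358,20),T(412,358,20),'y bottom',T(306,458,20),'base top edge',T(306,238,10))
E
```

```text
inlay [421.73  16.1 ] [421.65 -34.83] [396.26  -8.55] [447.24  -8.71]
collar [408.13  -9.01] [433.7   -9.09] y bottom [420.89 -21.92] base top edge [420.97   3.22]
```

arm_command([
  [0.007, -0.03, -0.01, 0, 0, 0],
  [0.007, -0.03, -0.01, 0, 0, 0],
  [0.007, -0.03, -0.01, 0, 0, 0],
  [0.007, -0.03, -0.01, 0, 0, 0],
  [0.007, -0.03, -0.01, 0, 0, 0],
  [0.007, -0.03, -0.01, 0, 0, 0],
  [0.007, -0.03, -0.01, 0, 0, 0],
  [0.007, -0.03, -0.01, 0, 0, 0],
  [0.007, -0.03, -0.01, 0, 0, 0],
  [0.007, -0.03, -0.01, 0, 0, -0.07],
  [0, 0, 0, 0, 0, -0.07],
  [0, 0, 0, 0, 0, 0],
  [0, 0, 0, 0, 0, 0],
  [0, 0, 0, 0, 0, 0],
])

```text
clock: 41.18
eef_pos: [491.5, 291.6, 240.4]
tcp_rot: [3.14, 0.003, 0.134]
contact_force: [0.2, 0.9, -0.4]
opening: 0.701
```

```bash
python3 - <<'E'
from h import *
f=r.grab_frame('wrist')
a=np.clip((f['image'].astype(float)/130)**.6*255,0,255).astype(np.uint8)
cv2.imwrite('pics/w26.png',a)
import pickle; pickle.dump((f,r.sense()),open('w26.pkl','wb'))
g=r.grab_frame('top'); cv2.imwrite('pics/t26.png',cv2.resize(g['image'][180:310,190:450],(800,400),interpolation=cv2.INTER_CUBIC))
E
```

```text
(no output)
```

View pics/w26.png

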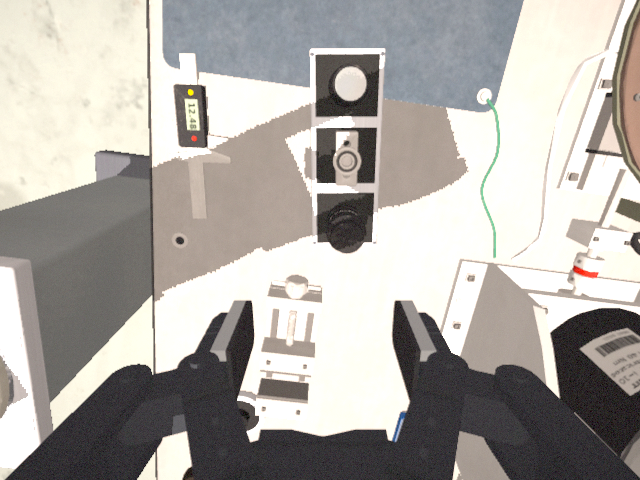

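View pics/t26.png

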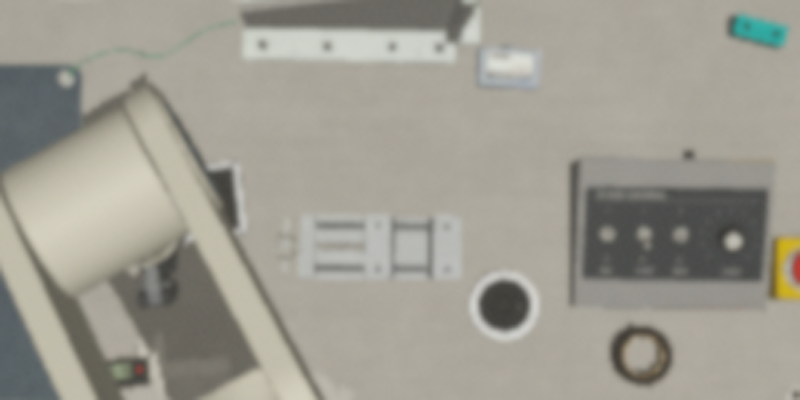

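```bash
python3 - <<'E'
from h import *
import pickle; f,s=pickle.load(open('w26.pkl','rb'))
a=np.clip((f['image'].astype(float)/60)**.5*255,0,255).astype(np.uint8)
cv2.imwrite('pics/w26c.png',cv2.resize(a[180:260,300:395],(712,600),interpolation=cv2.INTER_CUBIC))
E
```

```text
(no output)
```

View pics/w26c.png

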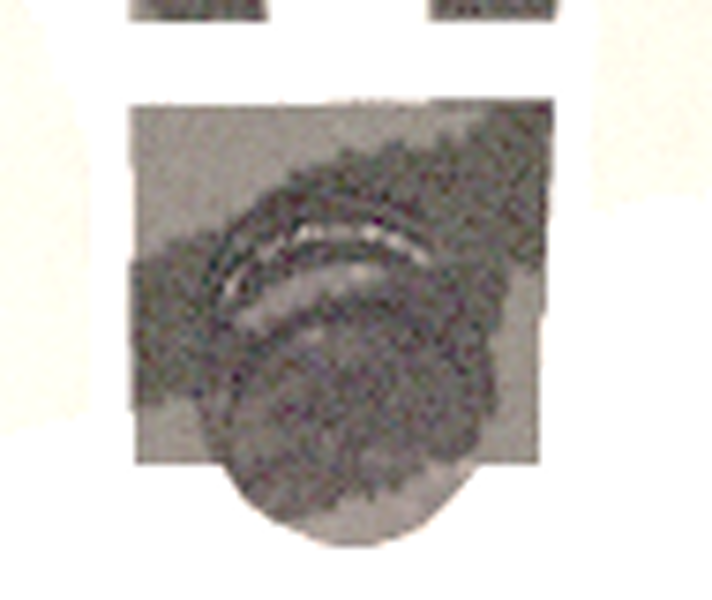

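```bash
python3 - <<'E'
from h import *
import pickle; f,s=pickle.load(open('w26.pkl','rb'))
R=RM(s['tcp_rot']); T=lambda x,y,z:(R.T@(ray(f,300+x/7.5,180+y/7.5,z)-s['eef_pos']))[:2].round(1)
print('sq',T(132,104,8),T(553,101,8),T(136,464,8),T(540,464,8))
print('lens L/R',T(203,400,55),T(497,400,55),'far',T(350,547,66),'near-top edge',T(350,298,66))
E
```

```text
sq [-6.3 -3.8] [52.2 -4.2] [-6.  49.4] [52.7 49.3]
lens L/R [ 3.2 24.1] [40.2 24. ] far [21.4 39.6] near-top edge [20.7  7.5]
```

```bash
python3 -c "
from rig import r
s=r.sense(); print(s['clock'],s['contact_force'],s['opening']); print(r.sign_off())"
```

```text
41.2833 [-0.10204942 -1.12510428  0.44017654] 0.7002675925580548
the job is handed in; nothing more can be done
None
```

The inspection station is set out as asked, and I handed the job in at 41.3 s with the arm clear of everything.

I placed the magnifier on the left square, the steel block on the middle one and the lens barrel on the right one. Then I laid the bearing flat on the block, and put the collar on the emptied round rest.

Offsets measured in the wrist pictures. Those for the block, bearing and collar were taken after release. The camera calibration is good to about 2 mm.

| Part | Off centre by |
|---|---|
| Magnifier on left square | about 0.5 mm in one look, 0.8 mm in another |
| Block on middle square | about 0.9 mm |
| Bearing on block | about 0.7 mm |
| Lens barrel on right square | about 1.5 mm across and 0.8 mm along the plate |
| Collar on rest | about 0.8 mm |

- **Lens barrel:** the last look disagreed with the reading just before release, which after correction put it nearly central. I judged the difference to be within measurement error and left the lens where it was.
- **Other parts:** the parts box stayed where it was, and the green and turquoise blocks were not touched. Everything was standing upright or lying flat in the final pictures.
- **Forces:** the readings I took stayed below about 16 N.

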